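Close the sliding-lid tool box and drop its catch

TASK

The tape roll is packed, so close up its wooden box: lift the lid out of the dowel rack, lay it flat on the bench with its handle up and let go, then take it by the handle and slide it into the box's grooves until it is fully home. Then swing the catch bar down flat across the open end behind the lid. Leave the tape roll in the box, and do not shift the spray can or the tin that stand nearby.

Things in the scene. Friction and masses are not known exactly. Their poses are not given: they have to be found in the camera images.
- wood_box: Open wooden box fixed to the bench, 154 x 116 mm, 73 mm high, lid grooves along its two long sides. Origin at the centre of its underside; x is the direction in which the lid slides in, z up. The lid enters at the -x end, over a low wall (top at z = 56 mm, x = -77 to -57 mm, no sides above it), and stops against the far wall's inner face at x = +69 mm.
- groove_mouth (a point): Middle of the grooves' mouth, on their floor level: box x = -57, y = 0, z = 56 mm; axes as the box's. From here the grooves run along +x: 11 mm high (floor z = 56, roof z = 67), 99.5 mm between side faces, flared at the mouth. Their roof strips (6 mm thick) cover the lid's edges beyond 44 mm from the middle line.
- lid_home (a point): Where the lid's origin is when the lid is fully home: box x = +4, y = 0, z = 56 mm; axes as the box's.
- lid: Plywood lid, 130 (x) x 96 (y) x 8 mm, 0.08 to 0.17 kg, the same either way round. Origin at the centre of its underside, z out of its top face. A straight wooden handle stands on the middle of the top: 12 mm (x) x 40 mm (y), its top 38 mm above the underside. At the start it stands on a long edge in the rack, handle pointing sideways, upper edge 106 mm above the bench.
- rack: Wooden dowel rack fixed to the bench: base 120 x 66 x 10 mm, six 8 mm dowels to 60 mm above the bench. Origin at the centre of its underside. The lid stands along its x axis in an 11.5 mm slot between dowels, lower edge on the base, handle to the rack's +y. The bench at x 0.42 to 0.57, y -0.24 to -0.09 is clear; a 0.14 m high carton stands beyond x 0.59, y -0.34 to -0.15.
- catch (a joint): Catch bar hinged on the box's -y side at the lid's entry end. 0 = flat across the entry end behind the lid, pi/2 = upright, more = leaning outwards to -y (up to 2.2 rad). Stiff: it stays where it is left; about 1 N at its tip moves it. It comes down past the lid only when the lid is within about 2.5 mm of home.
- catch_hinge (a point): Point on the catch's hinge axis in the middle of the bar's width, at box x = -69.5, y = -58, z = 62 mm; axes as the box's. The bar is 12 x 12 mm, centred on the line from here, and 125 mm long; closed it points to the box's +y.
- tape_roll: Roll of masking tape, 92 mm across, 24 mm high, lying flat and loose in the box; origin at the centre of its underside.
- spray_primer: Small spray can, 53 mm across, 116 mm tall, standing to the right of the rack; origin at the centre of its foot. A bystander.
- tin: Small food tin, 58 mm across, 72 mm tall, standing beyond the box's far end; origin at the centre of its foot. A bystander.

How it is judged:
By the outcome, as a careful person would: the job done as asked, in the order asked, and still so for the second after the job is handed in, with the robot touching nothing.
It also fails if it takes over 72 s, if anything falls off the work surface, if the arm or the gripper's body presses on something with over 40 N, if the wrist force passes 120 N, or if a joint passes its speed limit or range.

ROBOT

A 6-joint arm with a two-finger parallel gripper is mounted at the origin on a cart in front of the work surface, level with it; the furniture and walls round the work are solid. World frame = base frame: x ahead of the robot, y to its left, z up, the work surface at z = 0. Lengths are in m, angles in rad, forces in N, time in s.
With the tool pointing down it reaches from about 0.4 to 0.825 m from the base axis. Payload 7 kg.
Tool frame: the origin (TCP) lies at the very end of the fingers, on their centre line; the grasp point (between the pads) lies 19 mm behind it; z points along the fingers, y is the line along which they close (so a half turn about z gives the same grasp; the last joint's range is limited). The gripper opens to 88 mm and grips with 3 to 60 N. Pads are 19 mm wide; open, the fingers measure 130 mm over their backs; the gripper's body (78 mm by 193 mm) begins 47 mm behind the grasp point.
Start: joints at [1.603, 0.359, 0.012, 0, -1.224, -0.288], TCP at [0.171, 0.653, 0.193] pointing down, gripper open.
Joint ranges: [-3.07, 3.07], [-1.43, 2.12], [-1.02, 1.25], [-3.03, 1.67], [-3.05, -0], [-3.03, 3.03]. Speed limits (rad/s): [2.39, 2.39, 3.01, 3.14, 3.14, 3.14].

INTERFACE

Orientations are given as [roll, pitch, yaw] about the fixed x, y, z axes, in that order (R = Rz(yaw) Ry(pitch) Rx(roll)).
In Python, from station import arm gives the robot as it stands. The module is installed in compiled form; this text tells all that it offers.
- The arm moves only by the shell command python3 -m crank 'ROWS' [FORCE]. ROWS is JSON, a list of rows, each an object of numbers: "dx", "dy", "dz": the shift along the world's x, y, z in m; "twist": the turn about the world's z in degrees; "grip": the opening, from -1 (shut) to 1 (fully open). A call has exactly 5 rows; each row is the pose to reach, as a shift and turn from the pose commanded when the call began; what a row does not reach only later rows make up. A row lasts 1/12 s, in which the tool goes at most 41.7 mm and 7.16 degrees, less where a joint would pass 70% of its speed; a pose out of reach is approached as far as the arm can. A call with a gripper value outside its range is refused whole. The fingers move at their own pace and stop on an object; FORCE is the grip in N (left out, the last holds). Time passes only in rows, so rows that repeat a pose let the fingers close, or fill a call up. It gives the time, the measured TCP pose, the force, the opening and the grip force at its end, in the units of the state.
- arm.get_state(): the state, without advancing time (a new reading comes with each control period).
- arm.grab_frame(name): name is "scene" or "top" or "wrist"; returns the picture (480x640x3 uint8, red, green, blue); there is no depth.
- arm.get_calibration(name): a dict with "fx", "fy", "cx", "cy" (pixels), "cam_to_world" (4x4, takes a point from camera to world coordinates); the wrist camera has in their place "tool_from_camera" (4x4, takes a point from camera to tool coordinates, whose origin is the TCP and whose axes are the flange's). Camera axes: x right, y down, z forward; pixel columns grow to the right and rows downward; lengths in m; the calibration is good to about 2 mm. The wrist camera is an equidistant fisheye: a pixel r from the principal point sees the ray r / f radians off the axis. A picture is of the moment at which its call begins: read the wrist's pose just before it. get_calibration takes no time and is no camera call.
- arm.job_done(): hands the job in; it is judged then, once.
The state is a dict: "t": time; "q": joint angles; "qd": joint speeds; "joint_efforts": joint torques, N m; "eef_pos": TCP position; "ee_rot": TCP orientation; "force": force on the tool from outside, world axes, zero at the start; "moment": the same for the moment, N m; "width": finger opening in m; "gripper_force": force on a finger pad.
Only numpy, scipy, OpenCV 4.12 (cv2) and the standard library are available. Lean on these libraries where they do the work, as an engineer would, in place of code of your own. Each camera call takes 0.05 s, during which the arm holds its last target. There are 200 camera calls.

## Working session

There is one attempt and no reset: what is moved stays moved. The work goes in short steps, Python scripts to look and compute and a shell command to move; the robot and the scene stay as the last step left them, time stands still between calls to the robot, and variables do not carry over. Pictures are saved under pics/ and viewed, at most 10 in all, crops included, and the job is handed in when it is done.

```bash
mkdir -p pics; python3 - <<'E'
from station import arm
import cv2,numpy as np
for n in ("scene","top"):
    im=arm.grab_frame(n); cv2.imwrite(f"pics/{n}0.png",im[:,:,::-1])
    print(n,arm.get_calibration(n))
print(arm.get_calibration("wrist")); s=arm.get_state(); print({k:np.round(v,3) for k,v in s.items()})
E
```

```text
scene {'fx': 467.83261638426757, 'fy': 467.83261638426757, 'cx': 324.96543587516305, 'cy': 240.59716826013212, 'cam_to_world': array([[ 0.47396611, -0.455758  ,  0.75341939, -0.31954133],
       [-0.88054085, -0.24339203,  0.40670398, -0.71393799],
       [-0.00198232, -0.85618045, -0.51667311,  0.6952571 ],
       [ 0.        ,  0.        ,  0.        ,  1.        ]])}
top {'fx': 561.7281002019567, 'fy': 561.7281002019567, 'cx': 322.7649888446325, 'cy': 244.17269168028918, 'cam_to_world': array([[-0.00535791, -0.99701311,  0.07704646,  0.49101831],
       [-0.99991793,  0.00623824,  0.01118973, -0.22816279],
       [-0.01163694, -0.07698019, -0.99696471,  1.52906371],
       [ 0.        ,  0.        ,  0.        ,  1.        ]])}
{'fx': 371.64829954431775, 'fy': 371.64829954431775, 'cx': 325.7603850156243, 'cy': 239.49195522156023, 'tool_from_camera': array([[ 2.30287861e-04, -9.64115719e-01, -2.65482254e-01,
         7.12642082e-02],
       [ 9.99999910e-01,  3.16587568e-04, -2.82275781e-04,
        -1.33551115e-03],
       [ 3.56194899e-04, -2.65482165e-01,  9.64115705e-01,
        -1.93205669e-01],
       [ 0.00000000e+00,  0.00000000e+00,  0.00000000e+00,
         1.00000000e+00]])}
{'t': np.float64(0.1), 'q': array([ 1.603,  0.359,  0.011, -0.   , -1.224, -0.288]), 'qd': array([-0.001, -0.001,  0.001,  0.001,  0.002, -0.   ]), 'joint_efforts': array([-2.0000e-03, -5.8416e+01,  2.9375e+01,  7.0160e+00,  1.0000e-02,
       -0.0000e+00]), 'eef_pos': array([0.171, 0.653, 0.192]), 'ee_rot': array([ 3.14 , -0.   , -0.256]), 'force': array([-0.896,  0.396,  0.299]), 'moment': array([-0.032,  0.019, -0.023]), 'gripper_force': np.float64(0.0), 'width': np.float64(0.088)}
```

View pics/scene0.png

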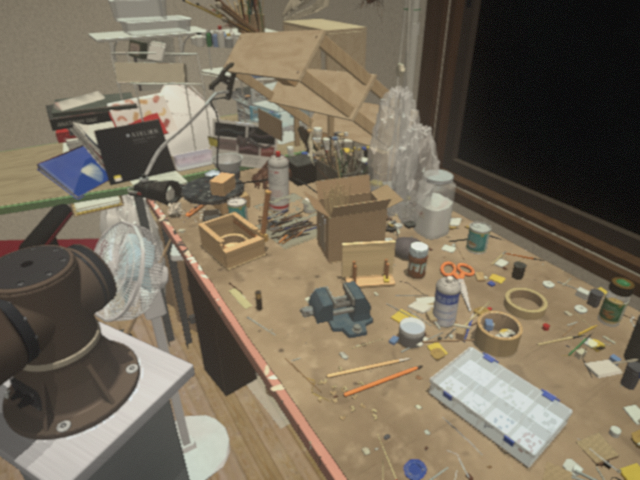

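View pics/top0.png

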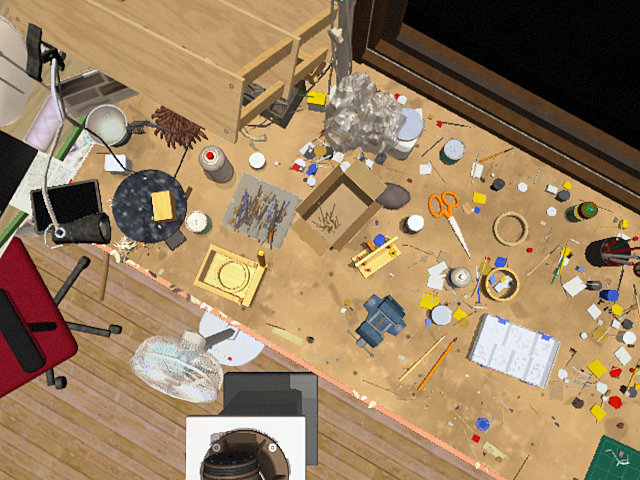

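```bash
cat > h.py <<'E'
import numpy as np, cv2
from station import arm
def ray(n,u,v,z):
    c=arm.get_calibration(n);M=c["cam_to_world"]
    d=M[:3,:3]@[(u-c["cx"])/c["fx"],(v-c["cy"])/c["fy"],1];o=M[:3,3]
    return (o+d*(z-o[2])/d[2])[:2]
E
python3 - <<'E'
import cv2,numpy as np
im=cv2.imread("pics/top0.png")
a=cv2.resize(im[235:315,185:280],None,fx=6,fy=6,interpolation=cv2.INTER_CUBIC)
cv2.imwrite("pics/boxcrop.png",a)
a=cv2.resize(im[205:285,335:435],None,fx=6,fy=6,interpolation=cv2.INTER_CUBIC)
cv2.imwrite("pics/rackcrop.png",a)
from h import *
for u,v in [(340,210),(415,224),(197,222),(230,275),(375,258),(415,390),(380,320)]: print(u,v,ray("top",u,v,0))
E
```

```text
340 210 [ 0.70287811 -0.25876965]
415 224 [ 0.66289797 -0.46335985]
197 222 [0.67241121 0.13402717]
230 275 [0.52654274 0.04216063]
375 258 [ 0.57054357 -0.35300119]
415 390 [ 0.21688555 -0.45534176]
380 320 [ 0.40295395 -0.36438672]
```

View pics/boxcrop.png

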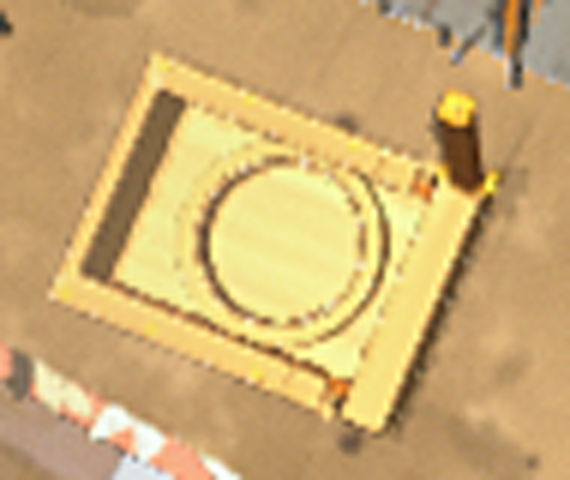

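View pics/rackcrop.png

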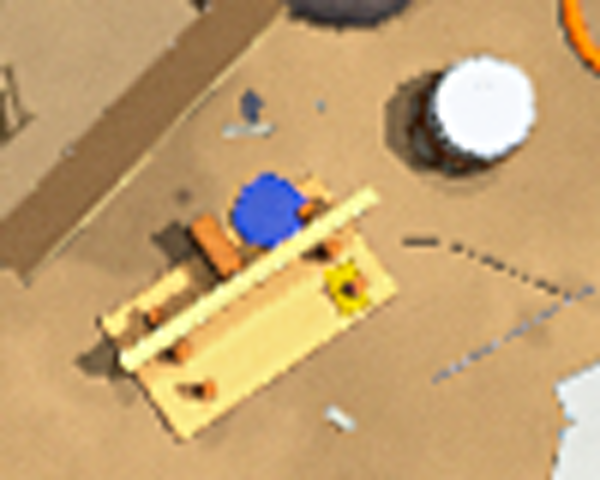

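```bash
python3 - <<'E'
from h import *
np.set_printoptions(precision=4,suppress=True)
B=lambda x,y,z:ray("top",185+(x+.5)/6-.5,235+(y+.5)/6-.5,z)
R=lambda x,y,z:ray("top",335+(x+.5)/6-.5,205+(y+.5)/6-.5,z)
f1,f2=B(160,57,.073),B(53,293,.073); e1,e2=B(493,190,.056),B(380,432,.056)
print("box corners",f1,f2,e1,e2, np.linalg.norm(f1-f2),np.linalg.norm(e1-e2),np.linalg.norm(f1-e1))
c=(f1+f2+e1+e2)/4; d=(f1+f2-e1-e2); w=(f2+e2-f1-e1);print("box",c,np.degrees([np.arctan2(d[1],d[0]),np.arctan2(-w[0],w[1])]))
a,b=R(125,362,.106),R(376,195,.106);d=b-a
print("lid edge",a,b,np.linalg.norm(d),(a+b)/2,np.degrees(np.arctan2(d[1],d[0])))
print("base",[R(*p,.01) for p in [(185,440),(397,290),(103,322),(315,178)]])
print("handle outer top",R(197,218,.078),R(216,212,.078),R(242,268,.078),R(222,278,.078))
print("jar top",R(485,108,.1),R(485,108,.116)); print("can",ray("top",459,276,.116))
print("carton edge z.14",R(20,280,.14),R(285,0,.14),"z0",R(20,280,0),R(285,0,0))
b_=B(480,185,.062);print("catch tip",B(458,105,.18),"hinge",b_)
im=cv2.imread("pics/scene0.png")
cv2.imwrite("pics/s1.png",cv2.resize(im[170:350,300:480],None,fx=3.3,fy=3.3,interpolation=cv2.INTER_CUBIC))
E
```

```text
box corners [0.6056 0.0788] [0.5036 0.1241] [ 0.5476 -0.0642] [ 0.4426 -0.0152] 0.11163271200046224 0.11593069720906186 0.1543482465278799
box [0.5249 0.0309] [67.1605 65.507 ]
lid edge [ 0.5478 -0.2946] [ 0.6179 -0.4015] 0.12779437249266967 [ 0.5828 -0.348 ] -56.747406393959416
base [array([ 0.5164, -0.3257]), array([ 0.5834, -0.4219]), array([ 0.5697, -0.2893]), array([ 0.6343, -0.3857])]
handle outer top [ 0.6109 -0.3276] [ 0.6134 -0.3358] [ 0.5891 -0.3467] [ 0.5849 -0.338 ]
jar top [ 0.6553 -0.4491] [ 0.6535 -0.4466]
can [ 0.5181 -0.5532]
carton edge z.14 [ 0.5805 -0.25  ] [ 0.6963 -0.3609] z0 [ 0.5896 -0.2522] [ 0.717  -0.3742]
catch tip [ 0.5771 -0.0639] hinge [ 0.5496 -0.0592]
```

View pics/s1.png

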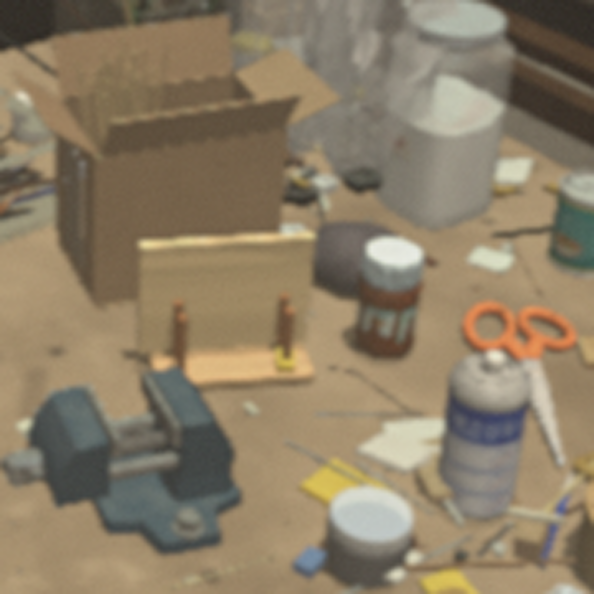

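```bash
python3 -m crank '[{"dx":0.0,"dy":-0.03,"dz":0.02,"twist":-7,"grip":1},{"dx":0.01,"dy":-0.06,"dz":0.04,"twist":-14,"grip":1},{"dx":0.02,"dy":-0.095,"dz":0.06,"twist":-21,"grip":0.5},{"dx":0.04,"dy":-0.13,"dz":0.06,"twist":-28,"grip":0},{"dx":0.05,"dy":-0.17,"dz":0.06,"twist":-35,"grip":-0.4}]' 5
python3 -m crank '[{"dx":0.016,"dy":-0.038,"twist":-7,"grip":-0.45},{"dx":0.032,"dy":-0.076,"twist":-14,"grip":-0.45},{"dx":0.048,"dy":-0.114,"twist":-21,"grip":-0.45},{"dx":0.064,"dy":-0.152,"twist":-28,"grip":-0.45},{"dx":0.08,"dy":-0.19,"twist":-35,"grip":-0.45}]'
python3 -m crank '[{"dx":0.016,"dy":-0.038,"twist":-7,"grip":-0.45},{"dx":0.032,"dy":-0.076,"twist":-14,"grip":-0.45},{"dx":0.048,"dy":-0.114,"twist":-21,"grip":-0.45},{"dx":0.064,"dy":-0.152,"twist":-28,"grip":-0.45},{"dx":0.08,"dy":-0.19,"twist":-35,"grip":-0.45}]'
python3 -m crank '[{"dx":0.016,"dy":-0.038,"twist":-7,"grip":-0.45},{"dx":0.032,"dy":-0.076,"twist":-14,"grip":-0.45},{"dx":0.048,"dy":-0.114,"twist":-21,"grip":-0.45},{"dx":0.064,"dy":-0.152,"twist":-27,"grip":-0.45},{"dx":0.08,"dy":-0.19,"twist":-27,"grip":-0.45}]'
```

```text
t: 0.52
eef_pos: [0.2217, 0.4824, 0.2532]
ee_rot: [-3.14, 0.001, -0.872]
force: [0.2, -1.1, 0.3]
width: 0.073
gripper_force: 0.0invalid input at $[0]: expected keys dx, dy, dz, twist, grip
invalid input at $[0]: expected keys dx, dy, dz, twist, grip
invalid input at $[0]: expected keys dx, dy, dz, twist, grip
```

```bash
python3 -m crank '[{"dx":0.016,"dy":-0.038,"dz":0,"twist":-7,"grip":-0.45},{"dx":0.032,"dy":-0.076,"dz":0,"twist":-14,"grip":-0.45},{"dx":0.048,"dy":-0.114,"dz":0,"twist":-21,"grip":-0.45},{"dx":0.064,"dy":-0.152,"dz":0,"twist":-28,"grip":-0.45},{"dx":0.08,"dy":-0.19,"dz":0,"twist":-35,"grip":-0.45}]'
python3 -m crank '[{"dx":0.016,"dy":-0.038,"dz":0,"twist":-7,"grip":-0.45},{"dx":0.032,"dy":-0.076,"dz":0,"twist":-14,"grip":-0.45},{"dx":0.048,"dy":-0.114,"dz":0,"twist":-21,"grip":-0.45},{"dx":0.064,"dy":-0.152,"dz":0,"twist":-28,"grip":-0.45},{"dx":0.08,"dy":-0.19,"dz":0,"twist":-35,"grip":-0.45}]'
python3 -m crank '[{"dx":0.016,"dy":-0.038,"dz":0,"twist":-7,"grip":-0.45},{"dx":0.032,"dy":-0.076,"dz":0,"twist":-14,"grip":-0.45},{"dx":0.048,"dy":-0.114,"dz":0,"twist":-21,"grip":-0.45},{"dx":0.064,"dy":-0.152,"dz":0,"twist":-27,"grip":-0.45},{"dx":0.08,"dy":-0.19,"dz":0,"twist":-27,"grip":-0.45}]'
```

```text
t: 0.93
eef_pos: [0.3009, 0.2909, 0.2525]
ee_rot: [3.142, 0.0, -1.483]
force: [1.0, -0.0, 0.2]
width: 0.04
gripper_force: 0.0
t: 1.35
eef_pos: [0.3807, 0.101, 0.2528]
ee_rot: [-3.141, 0.001, -2.094]
force: [0.7, 1.1, -0.5]
width: 0.0241
gripper_force: 0.0
t: 1.77
eef_pos: [0.4609, -0.0892, 0.2526]
ee_rot: [3.142, 0.0, -2.567]
force: [0.5, 1.6, 0.4]
width: 0.024
gripper_force: 0.0
```

```bash
python3 -m crank '[{"dx":0.018,"dy":-0.037,"dz":0,"twist":0,"grip":-0.45},{"dx":0.036,"dy":-0.074,"dz":0,"twist":0,"grip":-0.45},{"dx":0.054,"dy":-0.111,"dz":0,"twist":0,"grip":-0.45},{"dx":0.072,"dy":-0.148,"dz":0,"twist":0,"grip":-0.45},{"dx":0.09,"dy":-0.185,"dz":0,"twist":0,"grip":-0.45}]' && python3 -m crank '[{"dx":0.017,"dy":-0.035,"dz":-0.01,"twist":0,"grip":-0.45},{"dx":0.034,"dy":-0.07,"dz":-0.03,"twist":0,"grip":-0.45},{"dx":0.034,"dy":-0.07,"dz":-0.06,"twist":0,"grip":-0.45},{"dx":0.034,"dy":-0.07,"dz":-0.06,"twist":0,"grip":-0.45},{"dx":0.034,"dy":-0.07,"dz":-0.06,"twist":0,"grip":-0.45}]'
cat >> h.py <<'E'
from scipy.spatial.transform import Rotation as Ro
import json
def snap(name):
    s=arm.get_state(); im=arm.grab_frame("wrist"); cv2.imwrite(f"pics/{name}.png",im[:,:,::-1])
    json.dump([list(s["eef_pos"]),list(s["ee_rot"])],open(f"pics/{name}.json","w"))
def wray(name,u,v,z):
    p,r=json.load(open(f"pics/{name}.json")); c=arm.get_calibration("wrist"); T=c["tool_from_camera"]
    a=(u-c["cx"])/c["fx"]; b=(v-c["cy"])/c["fy"]; t=np.hypot(a,b)
    d=np.array([a/t*np.sin(t),b/t*np.sin(t),np.cos(t)]); R=Ro.from_euler("xyz",r).as_matrix()
    d=R@T[:3,:3]@d; o=R@T[:3,3]+p
    return (o+d*(z-o[2])/d[2])[:2]
E
python3 -c "
from h import *
snap('w1')"
```

```text
t: 2.18
eef_pos: [0.551, -0.2741, 0.252]
ee_rot: [3.141, -0.0, -2.56]
force: [0.5, 1.1, -0.1]
width: 0.0242
gripper_force: 0.0
t: 2.6
eef_pos: [0.5832, -0.3419, 0.1902]
ee_rot: [3.137, -0.004, -2.561]
force: [0.7, 0.4, 0.5]
width: 0.0243
gripper_force: 0.0
```

View pics/w1.png

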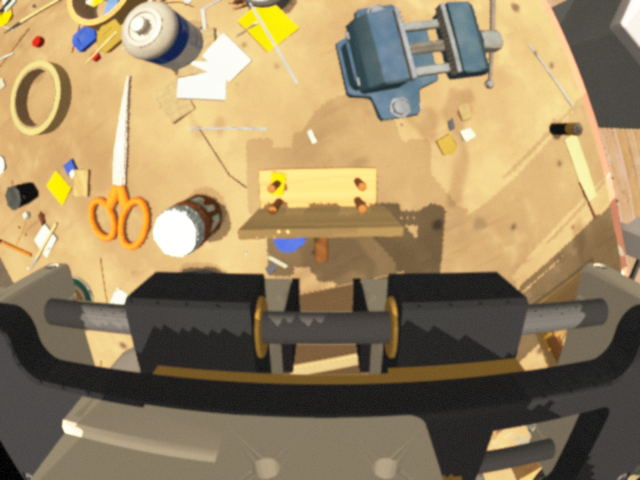

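```bash
python3 - <<'E'
from h import *
im=cv2.imread("pics/w1.png")
cv2.imwrite("pics/w1c.png",cv2.resize(im[160:280,220:430],None,fx=3.8,fy=3.8,interpolation=cv2.INTER_CUBIC))
a,b=wray("w1",240,234,.106),wray("w1",403,234,.106);d=a-b
print(a,b,np.linalg.norm(d),(a+b)/2,np.degrees(np.arctan2(d[1],d[0])),wray("w1",321,262,.078),wray("w1",240,237,.106))
E
```

```text
[ 0.62023555 -0.39629257] [ 0.55022456 -0.28942038] 0.12776229835928885 [ 0.58523006 -0.34285647] -56.771560288437186 [ 0.61259494 -0.32563182] [ 0.62235037 -0.39507839]
```

View pics/w1c.png

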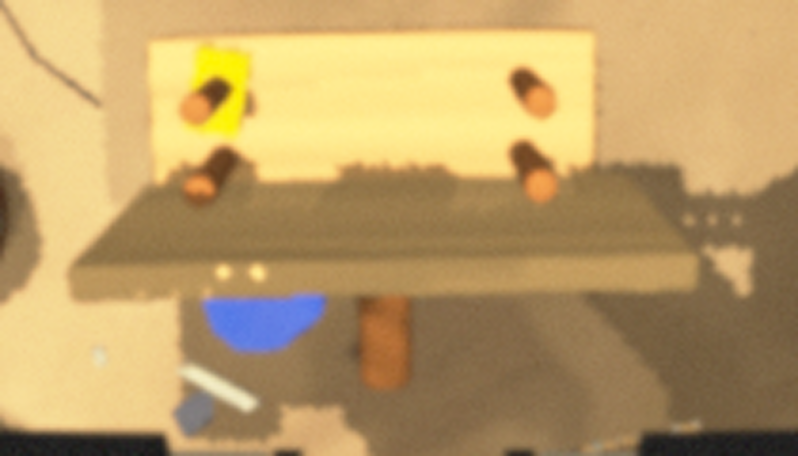

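```bash
python3 -m crank '[{"dx":0.016,"dy":0.008,"dz":0,"twist":1.5,"grip":-0.45},{"dx":0.016,"dy":0.008,"dz":-0.03,"twist":1.5,"grip":-0.45},{"dx":0.016,"dy":0.008,"dz":-0.06,"twist":1.5,"grip":-0.45},{"dx":0.016,"dy":0.008,"dz":-0.08,"twist":1.5,"grip":-0.45},{"dx":0.016,"dy":0.008,"dz":-0.08,"twist":1.5,"grip":-0.45}]' && python3 -m crank '[{"dx":0,"dy":0,"dz":-0.012,"twist":0,"grip":-0.45},{"dx":0,"dy":0,"dz":-0.024,"twist":0,"grip":-0.45},{"dx":0,"dy":0,"dz":-0.034,"twist":0,"grip":-0.45},{"dx":0,"dy":0,"dz":-0.036,"twist":0,"grip":-0.45},{"dx":0,"dy":0,"dz":-0.036,"twist":0,"grip":-0.45}]'
```

```text
t: 3.07
eef_pos: [0.5998, -0.3317, 0.1105]
ee_rot: [3.138, -0.002, -2.532]
force: [0.1, 0.7, -0.8]
width: 0.0241
gripper_force: 0.0
t: 3.48
eef_pos: [0.6005, -0.3339, 0.0761]
ee_rot: [3.141, -0.001, -2.533]
force: [0.1, 0.0, -0.6]
width: 0.0241
gripper_force: 0.0
```

```bash
python3 -m crank '[{"dx":0,"dy":0,"dz":-0.002,"twist":0,"grip":-0.45},{"dx":0,"dy":0,"dz":-0.004,"twist":0,"grip":-0.45},{"dx":0,"dy":0,"dz":-0.005,"twist":0,"grip":-0.45},{"dx":0,"dy":0,"dz":-0.006,"twist":0,"grip":-0.45},{"dx":0,"dy":0,"dz":-0.006,"twist":0,"grip":-0.45}]'
```

```text
t: 3.9
eef_pos: [0.6008, -0.3341, 0.0705]
ee_rot: [-3.142, 0.0, -2.534]
force: [-0.1, 0.4, 0.8]
width: 0.0237
gripper_force: 0.0
```

```bash
python3 -m crank '[{"dx":0,"dy":0,"dz":-0.003,"twist":0,"grip":-0.45},{"dx":0,"dy":0,"dz":-0.006,"twist":0,"grip":-0.45},{"dx":0,"dy":0,"dz":-0.009,"twist":0,"grip":-0.45},{"dx":0,"dy":0,"dz":-0.01,"twist":0,"grip":-0.45},{"dx":0,"dy":0,"dz":-0.01,"twist":0,"grip":-0.45}]'
```

```text
t: 4.32
eef_pos: [0.6005, -0.3339, 0.0599]
ee_rot: [3.141, -0.001, -2.533]
force: [0.7, -0.1, 0.2]
width: 0.0242
gripper_force: 0.0
```

```bash
python3 -m crank '[{"dx":0.001,"dy":0.0006,"dz":0,"twist":0,"grip":-0.45},{"dx":0.002,"dy":0.0012,"dz":0,"twist":0,"grip":-0.45},{"dx":0.0025,"dy":0.0016,"dz":0,"twist":0,"grip":-0.45},{"dx":0.0025,"dy":0.0016,"dz":0,"twist":0,"grip":-0.45},{"dx":0.0025,"dy":0.0016,"dz":0,"twist":0,"grip":-0.45}]'
```

```text
t: 4.73
eef_pos: [0.6034, -0.3323, 0.0606]
ee_rot: [-3.141, 0.0, -2.533]
force: [0.2, -0.6, -0.3]
width: 0.0243
gripper_force: 0.0
```

```bash
python3 -m crank '[{"dx":0.001,"dy":0.0006,"dz":0,"twist":0,"grip":-0.45},{"dx":0.002,"dy":0.0012,"dz":0,"twist":0,"grip":-0.45},{"dx":0.003,"dy":0.002,"dz":0,"twist":0,"grip":-0.45},{"dx":0.003,"dy":0.002,"dz":0,"twist":0,"grip":-0.45},{"dx":0.003,"dy":0.002,"dz":0,"twist":0,"grip":-0.45}]'
```

```text
t: 5.15
eef_pos: [0.6064, -0.3303, 0.0605]
ee_rot: [3.142, -0.0, -2.533]
force: [-0.2, -0.3, -0.3]
width: 0.0242
gripper_force: 0.0
```

```bash
python3 -m crank '[{"dx":0.001,"dy":0.0006,"dz":-0.003,"twist":-0.5,"grip":-0.45},{"dx":0.001,"dy":0.0006,"dz":-0.006,"twist":-1,"grip":-0.45},{"dx":0.001,"dy":0.0006,"dz":-0.009,"twist":-1,"grip":-0.45},{"dx":0.001,"dy":0.0006,"dz":-0.01,"twist":-1,"grip":-0.6},{"dx":0.001,"dy":0.0006,"dz":-0.01,"twist":-1,"grip":-0.9}]' 5 && python3 -m crank '[{"dx":0,"dy":0,"dz":0,"twist":0,"grip":-1},{"dx":0,"dy":0,"dz":0,"twist":0,"grip":-1},{"dx":0,"dy":0,"dz":0,"twist":0,"grip":-1},{"dx":0,"dy":0,"dz":0,"twist":0,"grip":-1},{"dx":0,"dy":0,"dz":0,"twist":0,"grip":-1}]'
```

```text
t: 5.57
eef_pos: [0.6069, -0.3297, 0.0499]
ee_rot: [3.141, -0.001, -2.551]
force: [-0.5, 0.4, -0.0]
width: 0.0156
gripper_force: 0.0
t: 5.98
eef_pos: [0.6074, -0.3298, 0.0507]
ee_rot: [-3.141, 0.0, -2.551]
force: [0.8, -0.0, 0.8]
width: 0.0002
gripper_force: 0.0
```

```bash
python3 - <<'E'
from h import *
snap("w2"); im=cv2.imread("pics/w2.png")
s=cv2.cvtColor(arm.grab_frame("scene"),cv2.COLOR_RGB2BGR)
a=cv2.resize(im[150:420,200:450],None,fx=2,fy=2,interpolation=cv2.INTER_CUBIC)
b=cv2.resize(s[190:310,300:430],(300,277),interpolation=cv2.INTER_CUBIC)
o=np.zeros((540,800,3),np.uint8);o[:540,:500]=a;o[:277,500:]=b;cv2.imwrite("pics/w2c.png",o)
E
```

```text
(no output)
```

View pics/w2c.png

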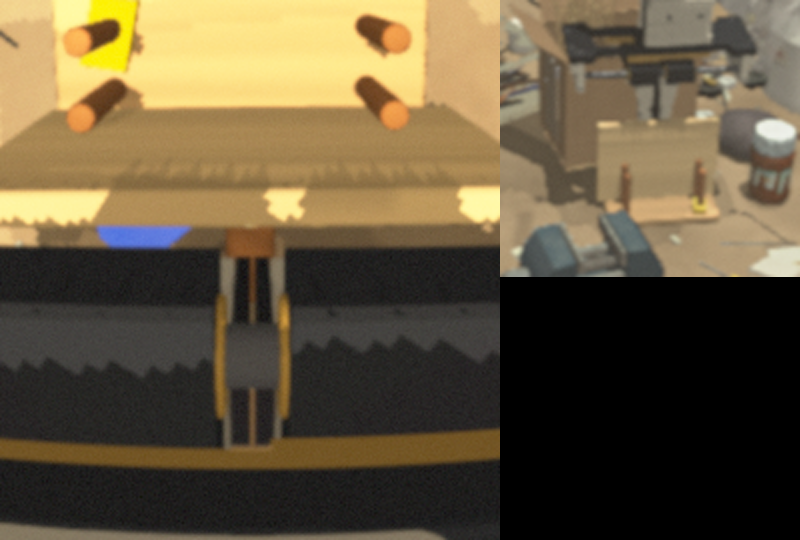

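```bash
python3 - <<'E'
from h import *
p,r=json.load(open("pics/w2.json"));R=Ro.from_euler("xyz",r).as_matrix()
for u,v,z in [(325,278,.078),(325,264,.106),(325,243.5,.106)]:
    w=wray("w2",u,v,z); print(w,(R.T@np.append(w-np.array(p[:2]),0))[:2])
print(p,r)
E
```

```text
[ 0.60221541 -0.33238998] [0.00571524 0.00071873]
[ 0.58816594 -0.34173243] [0.02258725 0.00078463]
[ 0.58120504 -0.34639683] [0.03096644 0.00078768]
[0.6073624179037088, -0.3298037000307325, 0.05070788532407972] [-3.14143130596235, 0.0001397203048294493, -2.5508613886825144]
```

```bash
python3 - <<'E'
from h import *
p,r=json.load(open("pics/w2.json"));R=Ro.from_euler("xyz",r).as_matrix()
def proj(n,w):
    c=arm.get_calibration(n);M=np.linalg.inv(c["cam_to_world"]);q=M[:3,:3]@w+M[:3,3]
    return np.array([c["fx"]*q[0]/q[2]+c["cx"],c["fy"]*q[1]/q[2]+c["cy"]])
def ins(q): return np.round([500+(q[0]-300)*300/130,(q[1]-190)*277/120])
for b in (0,.019,.047,.066,.085,.1): print(b,[ins(proj("scene",np.array(p)+R@[0,y,-b])) for y in (-.01,.01)])
m=np.array([.5852,-.3429]);x=np.array([.548,-.8365]);y=np.array([.8365,.548])
for nm,mm in (("wr",m),("top",np.array([.5828,-.348]))):
  print(nm,"lid top corners",[ins(proj("scene",np.append(mm+s*.065*x-.004*y,.106))) for s in(-1,1)],"bottom",[ins(proj("scene",np.append(mm+s*.065*x-.004*y,.01))) for s in(-1,1)])
s0=cv2.imread("pics/top0.png")
print("top: TCP",proj("top",np.array(p)))
E
```

```text
0 [array([660., 149.]), array([642., 150.])]
0.019 [array([660., 134.]), array([642., 135.])]
0.047 [array([662., 112.]), array([643., 113.])]
0.066 [array([663.,  97.]), array([644.,  98.])]
0.085 [array([663.,  82.]), array([645.,  82.])]
0.1 [array([664.,  69.]), array([645.,  70.])]
wr lid top corners [array([595., 123.]), array([717., 118.])] bottom [array([593., 198.]), array([711., 192.])]
top lid top corners [array([598., 126.]), array([721., 120.])] bottom [array([597., 201.]), array([714., 195.])]
top: TCP [367.58083405 243.10111129]
```

```bash
python3 -m crank '[{"dx":0,"dy":0,"dz":0,"twist":0,"grip":-0.45},{"dx":0,"dy":0,"dz":0,"twist":0,"grip":-0.45},{"dx":0,"dy":0,"dz":0,"twist":0,"grip":-0.45},{"dx":-0.004,"dy":-0.0025,"dz":0,"twist":0,"grip":-0.45},{"dx":-0.0065,"dy":-0.0045,"dz":0,"twist":0,"grip":-0.45}]' 5 && python3 -m crank '[{"dx":0,"dy":0,"dz":0,"twist":0,"grip":-1},{"dx":0,"dy":0,"dz":0,"twist":0,"grip":-1},{"dx":0,"dy":0,"dz":0,"twist":0,"grip":-1},{"dx":0,"dy":0,"dz":0,"twist":0,"grip":-1},{"dx":0,"dy":0,"dz":0,"twist":0,"grip":-1}]'
```

```text
t: 6.5
eef_pos: [0.6004, -0.3344, 0.0505]
ee_rot: [3.141, -0.0, -2.551]
force: [0.0, 0.0, 0.3]
width: 0.0228
gripper_force: 0.0
t: 6.92
eef_pos: [0.6009, -0.3343, 0.0505]
ee_rot: [-3.142, 0.0, -2.551]
force: [-0.0, -0.3, 0.0]
width: 0.0013
gripper_force: 0.0
```

```bash
python3 -m crank '[{"dx":0,"dy":0,"dz":0,"twist":0,"grip":-0.45},{"dx":0,"dy":0,"dz":0,"twist":0,"grip":-0.45},{"dx":0,"dy":0,"dz":0,"twist":0,"grip":-0.45},{"dx":0,"dy":0,"dz":0,"twist":0,"grip":-0.45},{"dx":0,"dy":0,"dz":-0.003,"twist":0,"grip":-0.45}]' 5 && python3 -m crank '[{"dx":0,"dy":0,"dz":-0.002,"twist":0,"grip":-0.45},{"dx":0,"dy":0,"dz":-0.004,"twist":0,"grip":-0.45},{"dx":0,"dy":0,"dz":-0.006,"twist":0,"grip":-0.45},{"dx":0,"dy":0,"dz":-0.006,"twist":0,"grip":-0.45},{"dx":0,"dy":0,"dz":-0.006,"twist":0,"grip":-0.45}]'
python3 - <<'E'
from h import *
snap("w3"); im=cv2.imread("pics/w3.png")
s=cv2.cvtColor(arm.grab_frame("scene"),cv2.COLOR_RGB2BGR)
a=cv2.resize(im[220:340,265:385],None,fx=4,fy=4,interpolation=cv2.INTER_CUBIC)
b=cv2.resize(s[205:265,335:400],None,fx=4.9,fy=4.9,interpolation=cv2.INTER_CUBIC)
o=np.zeros((480,800,3),np.uint8);o[:480,:480]=a;o[:b.shape[0],480:480+b.shape[1]]=b;cv2.imwrite("pics/w3c.png",o)
E
```

```text
t: 7.33
eef_pos: [0.6012, -0.3345, 0.0481]
ee_rot: [-3.141, 0.001, -2.551]
force: [-0.7, -0.3, -1.1]
width: 0.0229
gripper_force: 0.0
t: 7.75
eef_pos: [0.6007, -0.3342, 0.0413]
ee_rot: [3.141, -0.0, -2.551]
force: [0.3, 0.8, 0.2]
width: 0.0242
gripper_force: 0.0
```

View pics/w3c.png

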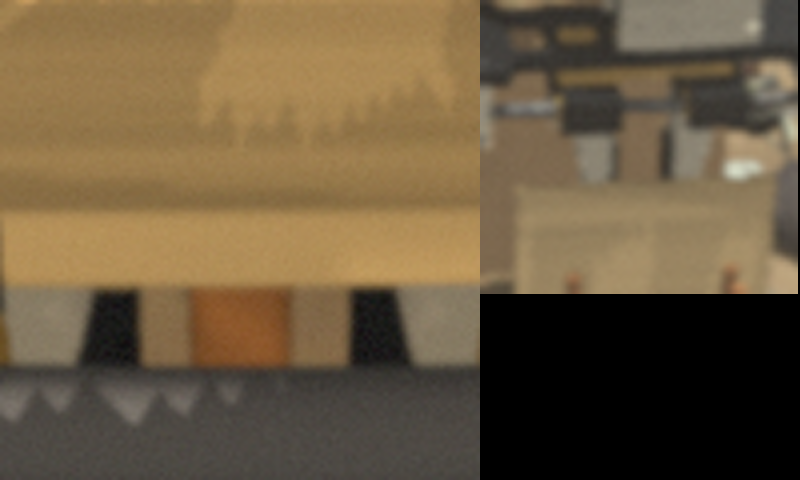

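```bash
python3 -m crank '[{"dx":0,"dy":0,"dz":0,"twist":0,"grip":-1},{"dx":0,"dy":0,"dz":0,"twist":0,"grip":-1},{"dx":0,"dy":0,"dz":0,"twist":0,"grip":-1},{"dx":0,"dy":0,"dz":0,"twist":0,"grip":-1},{"dx":0,"dy":0,"dz":0,"twist":0,"grip":-1}]' 5
```

```text
t: 8.27
eef_pos: [0.601, -0.3343, 0.0417]
ee_rot: [-3.141, 0.0, -2.551]
force: [-0.1, 0.7, 0.8]
width: 0.0117
gripper_force: 5.0
```

```bash
python3 -m crank '[{"dx":0,"dy":0,"dz":0,"twist":0,"grip":-0.5},{"dx":0,"dy":0,"dz":0,"twist":0,"grip":-0.5},{"dx":0,"dy":0,"dz":-0.001,"twist":0,"grip":-0.5},{"dx":0,"dy":0,"dz":-0.002,"twist":0,"grip":-0.5},{"dx":0,"dy":0,"dz":-0.003,"twist":0,"grip":-0.5}]' 5 ; python3 -m crank '[{"dx":0,"dy":0,"dz":-0.001,"twist":0,"grip":-0.5},{"dx":0,"dy":0,"dz":-0.002,"twist":0,"grip":-0.5},{"dx":0,"dy":0,"dz":-0.002,"twist":0,"grip":-0.5},{"dx":0,"dy":0,"dz":-0.002,"twist":0,"grip":-0.5},{"dx":0,"dy":0,"dz":-0.002,"twist":0,"grip":-0.5}]'
```

```text
t: 8.68
eef_pos: [0.6007, -0.3343, 0.0384]
ee_rot: [3.141, -0.0, -2.551]
force: [-0.1, 0.5, -0.2]
width: 0.0219
gripper_force: 0.0
t: 9.1
eef_pos: [0.6008, -0.3343, 0.0365]
ee_rot: [3.142, -0.0, -2.551]
force: [-0.6, 0.1, 0.4]
width: 0.0224
gripper_force: 0.0
```

```bash
python3 -m crank '[{"dx":0,"dy":0,"dz":-0.001,"twist":0,"grip":-0.5},{"dx":0,"dy":0,"dz":-0.002,"twist":0,"grip":-0.5},{"dx":0,"dy":0,"dz":-0.003,"twist":0,"grip":-0.5},{"dx":0,"dy":0,"dz":-0.004,"twist":0,"grip":-0.5},{"dx":0,"dy":0,"dz":-0.004,"twist":0,"grip":-0.5}]'
```

```text
t: 9.52
eef_pos: [0.6006, -0.3342, 0.0322]
ee_rot: [3.141, -0.0, -2.551]
force: [-0.1, -0.8, 0.0]
width: 0.0219
gripper_force: 0.0
```

```bash
python3 -m crank '[{"dx":0,"dy":0,"dz":-0.001,"twist":0,"grip":-0.5},{"dx":0,"dy":0,"dz":-0.002,"twist":0,"grip":-0.5},{"dx":0,"dy":0,"dz":-0.003,"twist":0,"grip":-0.5},{"dx":0,"dy":0,"dz":-0.004,"twist":0,"grip":-0.5},{"dx":0,"dy":0,"dz":-0.004,"twist":0,"grip":-0.5}]'
```

```text
t: 9.93
eef_pos: [0.6006, -0.3342, 0.0283]
ee_rot: [3.141, -0.0, -2.551]
force: [-0.2, 0.1, -0.5]
width: 0.022
gripper_force: 0.0
```

```bash
python3 -m crank '[{"dx":0,"dy":0,"dz":0,"twist":0,"grip":-1},{"dx":0,"dy":0,"dz":0,"twist":0,"grip":-1},{"dx":0,"dy":0,"dz":0,"twist":0,"grip":-1},{"dx":0,"dy":0,"dz":0,"twist":0,"grip":-1},{"dx":0,"dy":0,"dz":0,"twist":0,"grip":-1}]' 6 && python3 -m crank '[{"dx":0,"dy":0,"dz":0.004,"twist":0,"grip":-1},{"dx":0,"dy":0,"dz":0.012,"twist":0,"grip":-1},{"dx":0,"dy":0,"dz":0.02,"twist":0,"grip":-1},{"dx":0,"dy":0,"dz":0.03,"twist":0,"grip":-1},{"dx":0,"dy":0,"dz":0.036,"twist":0,"grip":-1}]'
python3 - <<'E'
from h import *
snap("w4"); im=cv2.imread("pics/w4.png")
s=cv2.cvtColor(arm.grab_frame("scene"),cv2.COLOR_RGB2BGR)
a=im[120:400,140:540]
b=cv2.resize(s[180:300,310:430],(400,400),interpolation=cv2.INTER_CUBIC)
o=np.zeros((400,800,3),np.uint8);o[:280,:400]=a;o[:400,400:]=b;cv2.imwrite("pics/w4c.png",o)
E
```

```text
t: 10.35
eef_pos: [0.6008, -0.3343, 0.0286]
ee_rot: [-3.142, 0.0, -2.551]
force: [-0.4, -0.8, -0.7]
width: 0.0119
gripper_force: 6.0
t: 10.77
eef_pos: [0.6015, -0.3346, 0.0667]
ee_rot: [-3.14, 0.001, -2.551]
force: [-0.5, 0.9, -1.0]
width: 0.0118
gripper_force: 6.0
```

```bash
python3 -m crank '[{"dx":-0.005,"dy":-0.003,"dz":0.002,"twist":0,"grip":-1},{"dx":-0.010,"dy":-0.0065,"dz":0.002,"twist":0,"grip":-1},{"dx":-0.015,"dy":-0.010,"dz":0.003,"twist":0,"grip":-1},{"dx":-0.020,"dy":-0.013,"dz":0.004,"twist":0,"grip":-1},{"dx":-0.025,"dy":-0.0165,"dz":0.005,"twist":0,"grip":-1}]' 4
python3 - <<'E'
from h import *
snap("w5"); s=cv2.cvtColor(arm.grab_frame("scene"),cv2.COLOR_RGB2BGR); cv2.imwrite("pics/s5.png",s)
# orange/tan lid outline width in wrist per row
im=cv2.imread("pics/w5.png"); hsv=cv2.cvtColor(im,cv2.COLOR_BGR2HSV)
for n in ("w1","w4","w5"):
    h=cv2.cvtColor(cv2.imread(f"pics/{n}.png"),cv2.COLOR_BGR2HSV); print(n,[tuple(h[v,300]) [0:3] for v in range(150,300,10)])
E
```

```text
t: 11.28
eef_pos: [0.5763, -0.3505, 0.0692]
ee_rot: [-3.141, 0.002, -2.551]
force: [9.6, 6.9, -6.8]
width: 0.0117
gripper_force: 7.7
w1 [(np.uint8(17), np.uint8(119), np.uint8(207)), (np.uint8(18), np.uint8(117), np.uint8(207)), (np.uint8(24), np.uint8(112), np.uint8(254)), (np.uint8(24), np.uint8(116), np.uint8(254)), (np.uint8(24), np.uint8(117), np.uint8(254)), (np.uint8(23), np.uint8(118), np.uint8(253)), (np.uint8(18), np.uint8(130), np.uint8(163)), (np.uint8(18), np.uint8(125), np.uint8(153)), (np.uint8(18), np.uint8(129), np.uint8(182)), (np.uint8(113), np.uint8(151), np.uint8(232)), (np.uint8(17), np.uint8(116), np.uint8(145)), (np.uint8(18), np.uint8(115), np.uint8(146)), (np.uint8(17), np.uint8(116), np.uint8(219)), (np.uint8(17), np.uint8(119), np.uint8(191)), (np.uint8(17), np.uint8(112), np.uint8(177))]
w4 [(np.uint8(17), np.uint8(119), np.uint8(207)), (np.uint8(25), np.uint8(110), np.uint8(254)), (np.uint8(24), np.uint8(118), np.uint8(253)), (np.uint8(24), np.uint8(114), np.uint8(254)), (np.uint8(25), np.uint8(112), np.uint8(254)), (np.uint8(23), np.uint8(118), np.uint8
[... 413 characters left out ...]
8(175))]
w5 [(np.uint8(17), np.uint8(116), np.uint8(206)), (np.uint8(17), np.uint8(118), np.uint8(206)), (np.uint8(17), np.uint8(118), np.uint8(207)), (np.uint8(17), np.uint8(119), np.uint8(207)), (np.uint8(17), np.uint8(120), np.uint8(208)), (np.uint8(25), np.uint8(106), np.uint8(254)), (np.uint8(24), np.uint8(117), np.uint8(254)), (np.uint8(17), np.uint8(143), np.uint8(166)), (np.uint8(16), np.uint8(143), np.uint8(177)), (np.uint8(16), np.uint8(141), np.uint8(165)), (np.uint8(17), np.uint8(140), np.uint8(170)), (np.uint8(18), np.uint8(126), np.uint8(184)), (np.uint8(18), np.uint8(128), np.uint8(181)), (np.uint8(20), np.uint8(77), np.uint8(136)), (np.uint8(20), np.uint8(70), np.uint8(132))]
```

```bash
python3 -m crank '[{"dx":0,"dy":0,"dz":0.003,"twist":0,"grip":-1},{"dx":0,"dy":0,"dz":0.006,"twist":0,"grip":-1},{"dx":-0.002,"dy":-0.0013,"dz":0.008,"twist":0,"grip":-1},{"dx":-0.004,"dy":-0.0026,"dz":0.01,"twist":0,"grip":-1},{"dx":-0.008,"dy":-0.005,"dz":0.012,"twist":0,"grip":-1}]' 4
python3 -m crank '[{"dx":0,"dy":0,"dz":0.02,"twist":0,"grip":-1},{"dx":0,"dy":0,"dz":0.04,"twist":0,"grip":-1},{"dx":0,"dy":0,"dz":0.06,"twist":0,"grip":-1},{"dx":0,"dy":0,"dz":0.07,"twist":0,"grip":-1},{"dx":0,"dy":0,"dz":0.07,"twist":0,"grip":-1}]'
python3 - <<'E'
from h import *
snap("w6"); s=cv2.cvtColor(arm.grab_frame("scene"),cv2.COLOR_RGB2BGR); cv2.imwrite("pics/s6.png",s)
o=np.zeros((480,800,3),np.uint8)
o[:480,:400]=cv2.imread("pics/w6.png")[0:480,120:520]
o[:400,400:]=cv2.resize(s[130:270,300:440],(400,400),interpolation=cv2.INTER_CUBIC)
cv2.imwrite("pics/v10.png",o)
E
```

```text
t: 11.8
eef_pos: [0.5689, -0.3552, 0.0812]
ee_rot: [-3.141, 0.002, -2.551]
force: [10.1, 4.2, -7.3]
width: 0.0109
gripper_force: 6.2
t: 12.22
eef_pos: [0.5685, -0.3569, 0.1549]
ee_rot: [-3.138, 0.002, -2.551]
force: [0.4, -0.1, 0.9]
width: 0.0004
gripper_force: 0.0
```

```bash
python3 - <<'E'
from h import *
t=cv2.cvtColor(arm.grab_frame("top"),cv2.COLOR_RGB2BGR)
s=cv2.imread("pics/s6.png")
o=np.zeros((600,800,3),np.uint8)
o[:300,:400]=cv2.resize(cv2.imread("pics/w6.png")[0:300,100:500],(400,300))
o[:400,400:]=cv2.resize(s[150:290,300:440],(400,400),interpolation=cv2.INTER_CUBIC)
o[300:600,:400]=cv2.resize(t[210:285,330:430],(400,300),interpolation=cv2.INTER_CUBIC)
cv2.imwrite("pics/v10.png",o); cv2.imwrite("pics/t6.png",t)
E
```

```text
(no output)
```

View pics/v10.png

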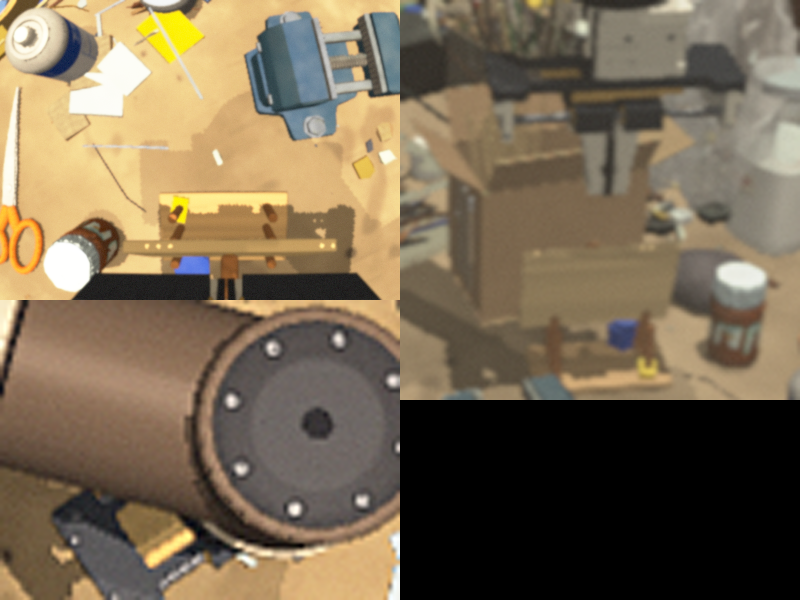

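```bash
python3 - <<'E'
from h import *
snap("w7"); s=cv2.cvtColor(arm.grab_frame("scene"),cv2.COLOR_RGB2BGR); cv2.imwrite("pics/s7.png",s)
s0=cv2.imread("pics/scene0.png")
T=s0[238:288,338:400]; r=cv2.matchTemplate(s[200:320,310:430],T,cv2.TM_CCOEFF_NORMED); print(cv2.minMaxLoc(r),"expect loc (28,38)")
print(np.abs(s[238:288,338:400].astype(int)-T).mean())
# wrist: lid extents by row
h=cv2.cvtColor(cv2.imread("pics/w7.png"),cv2.COLOR_BGR2HSV)
for v in range(190,275,6):
    m=np.where((h[v,:,0]<22)&(h[v,:,1]>60)&(h[v,:,2]<185))[0]; print(v,h[v,300],m.min() if len(m) else 0,m.max() if len(m) else 0)
E
```

```text
(-0.1979777067899704, 0.5002782940864563, (19, 25), (28, 39)) expect loc (28,38)
21.67215053763441
190 [ 17 119 210] 72 217
196 [ 24 114 254] 72 113
202 [ 25 109 254] 3 633
208 [ 23 119 253] 9 599
214 [ 17 143 225] 7 602
220 [ 16 139 178] 4 604
226 [ 16 137 173] 2 636
232 [ 16 141 161] 11 628
238 [ 16 141 166] 23 629
244 [ 18 132 176] 26 638
250 [ 19 130 186] 84 638
256 [ 18 129 144] 39 639
262 [113 152 221] 42 639
268 [113 154 227] 39 633
274 [116 116 112] 28 633
```

```bash
python3 - <<'E'
from h import *
im=cv2.imread("pics/w7.png"); h=cv2.cvtColor(im,cv2.COLOR_BGR2HSV).astype(int)
for x in (290,): print(x,[(v,*h[v,x]) for v in range(206,272,2)])
for v in (247,250,253): 
    g=np.abs(np.diff(cv2.GaussianBlur(im,(3,3),0)[v].astype(int),axis=0)).sum(1); print(v,[(i,int(g[i])) for i in range(150,520) if g[i]>40])
p,r=json.load(open("pics/w7.json"));R=Ro.from_euler("xyz",r).as_matrix()
for v in (241,258):
    w=wray("w7",321,v,.106);print(w,(R.T@np.append(w-np.array(p[:2]),0))[:2])
E
```

```text
290 [(206, np.int64(24), np.int64(112), np.int64(254)), (208, np.int64(23), np.int64(121), np.int64(253)), (210, np.int64(24), np.int64(116), np.int64(253)), (212, np.int64(23), np.int64(119), np.int64(253)), (214, np.int64(19), np.int64(135), np.int64(239)), (216, np.int64(17), np.int64(142), np.int64(180)), (218, np.int64(16), np.int64(138), np.int64(172)), (220, np.int64(17), np.int64(141), np.int64(175)), (222, np.int64(16), np.int64(140), np.int64(179)), (224, np.int64(16), np.int64(139), np.int64(178)), (226, np.int64(17), np.int64(143), np.int64(168)), (228, np.int64(17), np.int64(142), np.int64(165)), (230, np.int64(17), np.int64(141), np.int64(161)), (232, np.int64(17), np.int64(139), np.int64(165)), (234, np.int64(17), np.int64(141), np.int64(170)), (236, np.int64(17), np.int64(143), np.int64(171)), (238, np.int64(17), np.int64(137), np.int64(168)), (240, np.int64(17), np.int64(138), np.int64(165)), (242, np.int64(17), np.int64(139), np.int64(167)), (244, np.int64(18), np.int64(128), np.int64(177)), (246, np.int64(18), np.int64(130), np.int64(186)), (248, np.int64(19), np.i
[... 804 characters left out ...]
2), (248, 60), (271, 49), (272, 61), (273, 46), (276, 66), (277, 64), (420, 43), (421, 60), (422, 48), (425, 62), (426, 61), (434, 61), (435, 81), (436, 50), (450, 59), (451, 67), (452, 45)]
250 [(173, 55), (174, 81), (175, 72), (176, 48), (177, 44), (203, 55), (204, 58), (211, 57), (212, 52), (214, 51), (215, 64), (216, 52), (244, 43), (247, 45), (248, 47), (434, 46), (435, 44), (450, 43), (451, 62), (452, 59), (453, 42)]
253 [(175, 63), (176, 96), (177, 94), (178, 58), (192, 41), (204, 48), (205, 57), (209, 49), (210, 57), (213, 59), (214, 63), (215, 44), (450, 47), (451, 48), (452, 43)]
[ 0.56469206 -0.35952905] [ 0.00395944 -0.00202293]
[ 0.57459629 -0.35294331] [-0.00793442 -0.00206326]
```

```bash
python3 - <<'E'
from h import *
p,r=json.load(open("pics/w7.json"));R=Ro.from_euler("xyz",r).as_matrix()
for z in (.106,.12,.13,.138,.146):
    a,b=wray("w7",217,250,z),wray("w7",436,250,z); m=(a+b)/2
    print(z,np.linalg.norm(a-b),m,(R.T@np.append(m-np.array(p[:2]),0))[:2])
print(p)
# orange handle pixels
im=cv2.imread("pics/w7.png"); h=cv2.cvtColor(im,cv2.COLOR_BGR2HSV)
for v in range(254,300,4):
    m=[(u) for u in range(300,350) if 5<h[v,u,0]<15 and h[v,u,1]>150 and h[v,u,2]>90]; print(v,m[:1],m[-1:])
E
```

```text
0.106 0.15100684422850585 [ 0.5679919  -0.35281849] [-0.00251677  0.00171595]
0.12 0.14211953421743673 [ 0.56445058 -0.35525515] [0.00178153 0.00166234]
0.13 0.1357714556381017 [ 0.56192106 -0.35699562] [0.00485174 0.00162405]
0.138 0.13069299277463364 [ 0.55989745 -0.35838799] [0.00730791 0.00159342]
0.146 0.1256145299111656 [ 0.55787384 -0.35978037] [0.00976408 0.00156278]
[0.5668558670181905, -0.35564480725520303, 0.15062249861500532]
254 [] []
258 [326] [331]
262 [318] [334]
266 [319] [334]
270 [318] [334]
274 [318] [334]
278 [319] [328]
282 [325] [326]
286 [325] [326]
290 [325] [327]
294 [325] [327]
298 [325] [327]
```

```bash
python3 -m crank '[{"dx":0,"dy":0,"dz":0.01,"twist":0,"grip":-0.4},{"dx":0.0207,"dy":0.0158,"dz":0.01,"twist":0,"grip":-0.4},{"dx":0.0207,"dy":0.0158,"dz":0,"twist":0,"grip":-0.4},{"dx":0.0207,"dy":0.0158,"dz":-0.02,"twist":0,"grip":-0.4},{"dx":0.0207,"dy":0.0158,"dz":-0.04,"twist":0,"grip":-0.4}]' 15; python3 -m crank '[{"dx":0,"dy":0,"dz":-0.01,"twist":0,"grip":-0.4},{"dx":0,"dy":0,"dz":-0.017,"twist":0,"grip":-0.4},{"dx":0,"dy":0,"dz":-0.023,"twist":0,"grip":-0.4},{"dx":0,"dy":0,"dz":-0.026,"twist":0,"grip":-0.4},{"dx":0,"dy":0,"dz":-0.028,"twist":0,"grip":-0.4}]' 
```

```text
t: 12.88
eef_pos: [0.5893, -0.3398, 0.1116]
ee_rot: [-3.14, 0.001, -2.55]
force: [-0.1, 0.4, -0.6]
width: 0.0246
gripper_force: 0.0
t: 13.3
eef_pos: [0.5888, -0.3402, 0.0838]
ee_rot: [-3.141, 0.0, -2.551]
force: [-0.7, 0.3, 0.7]
width: 0.0266
gripper_force: 0.0
```

```bash
python3 -m crank '[{"dx":0,"dy":0,"dz":-0.003,"twist":0,"grip":-0.4},{"dx":0,"dy":0,"dz":-0.006,"twist":0,"grip":-0.4},{"dx":0,"dy":0,"dz":-0.008,"twist":0,"grip":-0.4},{"dx":0,"dy":0,"dz":-0.01,"twist":0,"grip":-0.4},{"dx":0,"dy":0,"dz":-0.01,"twist":0,"grip":-0.4}]'; python3 -m crank '[{"dx":0,"dy":0,"dz":0,"twist":0,"grip":-1},{"dx":0,"dy":0,"dz":0,"twist":0,"grip":-1},{"dx":0,"dy":0,"dz":0,"twist":0,"grip":-1},{"dx":0,"dy":0,"dz":0,"twist":0,"grip":-1},{"dx":0,"dy":0,"dz":0,"twist":0,"grip":-1}]' 15
```

```text
t: 13.72
eef_pos: [0.5883, -0.3399, 0.0733]
ee_rot: [3.141, -0.0, -2.551]
force: [-0.1, 0.1, -0.4]
width: 0.0263
gripper_force: 0.0
t: 14.13
eef_pos: [0.5888, -0.3402, 0.0738]
ee_rot: [-3.141, 0.0, -2.551]
force: [0.1, -1.5, 0.9]
width: 0.0117
gripper_force: 15.0
```

```bash
python3 -m crank '[{"dx":0,"dy":0,"dz":0.01,"twist":0,"grip":-1},{"dx":0,"dy":0,"dz":0.03,"twist":0,"grip":-1},{"dx":0,"dy":0,"dz":0.06,"twist":0,"grip":-1},{"dx":0,"dy":0,"dz":0.09,"twist":0,"grip":-1},{"dx":0,"dy":0,"dz":0.11,"twist":0,"grip":-1}]'; python3 -m crank '[{"dx":-0.02,"dy":0.02,"dz":0,"twist":-7,"grip":-1},{"dx":-0.04,"dy":0.05,"dz":0,"twist":-14,"grip":-1},{"dx":-0.045,"dy":0.08,"dz":0,"twist":-21,"grip":-1},{"dx":-0.048,"dy":0.11,"dz":0,"twist":-28,"grip":-1},{"dx":-0.048,"dy":0.14,"dz":0,"twist":-35,"grip":-1}]'; python3 -m crank '[{"dx":0,"dy":0.015,"dz":0,"twist":-7,"grip":-1},{"dx":0,"dy":0.015,"dz":0,"twist":-14,"grip":-1},{"dx":0,"dy":0.015,"dz":0,"twist":-21,"grip":-1},{"dx":0,"dy":0.015,"dz":0,"twist":-22,"grip":-1},{"dx":0,"dy":0.015,"dz":0,"twist":-22,"grip":-1}]'
cat > prof.py <<'E'
import sys
from h import *
n=sys.argv[1]; snap(n); im=cv2.imread(f"pics/{n}.png"); h=cv2.cvtColor(im,cv2.COLOR_BGR2HSV).astype(int)
for x in (270,300,360):
    c=h[:,x]; out=[];s=60
    for v in range(61,300):
        if np.abs(c[v]-c[s:v].mean(0)).sum()>28: out.append((s,v-1,*c[s:v].mean(0).astype(int).tolist())); s=v
    out.append((s,299,*c[s:300].mean(0).astype(int).tolist()))
    print(x,[o for o in out if o[1]-o[0]>=3])
E
python3 prof.py w8
```

```text
t: 14.55
eef_pos: [0.589, -0.3404, 0.1874]
ee_rot: [-3.139, 0.001, -2.551]
force: [1.7, 0.1, -0.4]
width: 0.0119
gripper_force: 14.9
t: 14.97
eef_pos: [0.5392, -0.1989, 0.1845]
ee_rot: [3.141, 0.0, 3.114]
force: [0.2, -0.1, -1.1]
width: 0.0121
gripper_force: 15.0
t: 15.38
eef_pos: [0.5404, -0.1849, 0.1841]
ee_rot: [3.141, 0.0, 2.74]
force: [-0.1, -0.5, -0.8]
width: 0.0118
gripper_force: 15.0
270 [(60, 102, 22, 96, 248), (103, 180, 19, 107, 235), (181, 218, 17, 114, 218), (219, 228, 21, 101, 246), (230, 249, 18, 127, 197), (250, 255, 18, 126, 150), (258, 272, 21, 102, 245)]
300 [(60, 97, 22, 94, 249), (98, 161, 19, 108, 235), (164, 215, 17, 113, 127), (216, 230, 17, 116, 163), (231, 249, 18, 128, 195), (250, 256, 18, 124, 153), (258, 278, 20, 107, 240), (280, 299, 19, 66, 141)]
360 [(60, 160, 19, 105, 237), (164, 193, 17, 113, 131), (194, 212, 17, 113, 137), (213, 231, 17, 115, 171), (232, 249, 18, 129, 204), (250, 255, 17, 126, 153), (258, 277, 22, 96, 249), (280, 299, 19, 66, 147)]
```

```bash
python3 -m crank '[{"dx":0,"dy":0,"dz":-0.04,"twist":0,"grip":-1},{"dx":0,"dy":0,"dz":-0.08,"twist":0,"grip":-1},{"dx":0,"dy":0,"dz":-0.115,"twist":0,"grip":-1},{"dx":0,"dy":0,"dz":-0.14,"twist":0,"grip":-1},{"dx":0,"dy":0,"dz":-0.148,"twist":0,"grip":-1}]' 12; python3 -m crank '[{"dx":0,"dy":0,"dz":-0.002,"twist":0,"grip":-1},{"dx":0,"dy":0,"dz":-0.004,"twist":0,"grip":-1},{"dx":0,"dy":0,"dz":-0.006,"twist":0,"grip":-1},{"dx":0,"dy":0,"dz":-0.008,"twist":0,"grip":-1},{"dx":0,"dy":0,"dz":-0.008,"twist":0,"grip":-1}]'
```

```text
t: 15.85
eef_pos: [0.5374, -0.1851, 0.0314]
ee_rot: [-3.14, -0.006, 2.739]
force: [-0.5, 0.3, -2.4]
width: 0.0118
gripper_force: 12.0
t: 16.27
eef_pos: [0.5413, -0.185, 0.0286]
ee_rot: [3.141, 0.002, 2.738]
force: [0.8, 0.8, -1.5]
width: 0.0121
gripper_force: 12.0
```

```bash
python3 -m crank '[{"dx":0,"dy":0,"dz":-0.001,"twist":0,"grip":-1},{"dx":0,"dy":0,"dz":-0.002,"twist":0,"grip":-1},{"dx":0,"dy":0,"dz":-0.003,"twist":0,"grip":-1},{"dx":0,"dy":0,"dz":-0.004,"twist":0,"grip":-1},{"dx":0,"dy":0,"dz":-0.004,"twist":0,"grip":-1}]' 12
```

```text
t: 16.68
eef_pos: [0.5434, -0.1864, 0.0267]
ee_rot: [-3.142, 0.006, 2.739]
force: [-0.8, -4.3, 14.7]
width: 0.0118
gripper_force: 12.0
```

```bash
python3 -m crank '[{"dx":0,"dy":0,"dz":-0.001,"twist":0,"grip":-1},{"dx":0,"dy":0,"dz":-0.002,"twist":0,"grip":-1},{"dx":0,"dy":0,"dz":-0.003,"twist":0,"grip":-1},{"dx":0,"dy":0,"dz":-0.004,"twist":0,"grip":-1},{"dx":0,"dy":0,"dz":-0.004,"twist":0,"grip":-1}]' 12
```

```text
t: 17.1
eef_pos: [0.545, -0.187, 0.0239]
ee_rot: [3.141, 0.009, 2.74]
force: [0.2, -7.5, 18.2]
width: 0.0119
gripper_force: 12.0
```

```bash
python3 -m crank '[{"dx":-0.007,"dy":0.003,"dz":0.004,"twist":0,"grip":-1},{"dx":-0.015,"dy":0.006,"dz":0.0035,"twist":0,"grip":-1},{"dx":-0.022,"dy":0.0095,"dz":0.0015,"twist":0,"grip":-1},{"dx":-0.0275,"dy":0.012,"dz":-0.001,"twist":0,"grip":-1},{"dx":-0.033,"dy":0.014,"dz":-0.004,"twist":0,"grip":-1}]' 6;python3 prof.py w9
```

```text
t: 17.52
eef_pos: [0.5072, -0.171, 0.0165]
ee_rot: [-3.142, 0.002, 2.738]
force: [-1.6, -0.2, 8.7]
width: 0.0119
gripper_force: 6.0
270 [(60, 95, 23, 91, 251), (96, 183, 20, 105, 239), (185, 214, 17, 111, 141), (220, 235, 18, 128, 201), (236, 272, 18, 127, 172), (281, 284, 20, 24, 37), (287, 292, 14, 23, 34)]
300 [(60, 90, 23, 90, 251), (91, 181, 20, 106, 238), (183, 214, 17, 112, 139), (220, 235, 18, 128, 198), (236, 277, 18, 127, 172), (280, 299, 19, 65, 145)]
360 [(60, 175, 20, 103, 240), (177, 215, 17, 111, 140), (216, 236, 18, 128, 202), (237, 277, 18, 127, 174), (279, 299, 19, 67, 151)]
```

```bash
python3 -m crank '[{"dx":-0.007,"dy":0.003,"dz":-0.005,"twist":0,"grip":-1},{"dx":-0.013,"dy":0.0055,"dz":-0.011,"twist":0,"grip":-1},{"dx":-0.0175,"dy":0.0075,"dz":-0.017,"twist":0,"grip":-1},{"dx":-0.022,"dy":0.0095,"dz":-0.023,"twist":0,"grip":-1},{"dx":-0.022,"dy":0.0095,"dz":-0.026,"twist":0,"grip":-1}]' 6;python3 prof.py w10
```

```text
t: 17.98
eef_pos: [0.4823, -0.1607, -0.0112]
ee_rot: [-3.141, -0.003, 2.737]
force: [-4.5, 1.7, 3.9]
width: 0.0123
gripper_force: 6.0
270 [(60, 78, 20, 103, 243), (79, 172, 18, 112, 225), (175, 181, 16, 113, 127), (182, 185, 18, 128, 178), (188, 209, 26, 92, 253), (211, 272, 18, 129, 194)]
300 [(60, 87, 21, 97, 247), (88, 172, 18, 112, 226), (174, 181, 18, 115, 132), (182, 186, 18, 128, 180), (189, 211, 27, 85, 254), (213, 277, 18, 129, 194), (280, 299, 19, 66, 128)]
360 [(60, 173, 18, 111, 227), (175, 181, 17, 116, 131), (182, 185, 18, 128, 185), (189, 197, 27, 89, 254), (199, 277, 18, 129, 194), (279, 299, 19, 68, 136)]
```

```bash
python3 - <<'E'
from h import *
p,r=json.load(open("pics/w10.json"));R=Ro.from_euler("xyz",r).as_matrix()
for z in (0,.008,.016,.024):print(z,[(R.T@np.append(wray("w10",321,v,z)-np.array(p[:2]),0))[0].round(4) for v in (182,187)])
im=cv2.imread("pics/w10.png");h=cv2.cvtColor(im,cv2.COLOR_BGR2HSV).astype(int)
for v in (192,205): 
    g=np.abs(np.diff(cv2.GaussianBlur(im,(3,3),0)[v].astype(int),axis=0)).sum(1); print(v,[(i,int(g[i])) for i in range(100,560) if g[i]>45])
E
```

```text
0 [np.float64(0.0509), np.float64(0.0485)]
0.008 [np.float64(0.0518), np.float64(0.0495)]
0.016 [np.float64(0.0527), np.float64(0.0505)]
0.024 [np.float64(0.0536), np.float64(0.0515)]
192 [(172, 46), (478, 50), (479, 46)]
205 [(476, 47)]
```

```bash
python3 -m crank '[{"dx":-0.001,"dy":0,"dz":-0.003,"twist":0,"grip":-1},{"dx":-0.002,"dy":0.001,"dz":-0.006,"twist":0,"grip":-1},{"dx":-0.002,"dy":0.001,"dz":-0.009,"twist":0,"grip":-1},{"dx":-0.002,"dy":0.001,"dz":-0.011,"twist":0,"grip":-1},{"dx":-0.002,"dy":0.001,"dz":-0.011,"twist":0,"grip":-1}]' 5
cat > flat.py <<'E'
import sys
from h import *
n=sys.argv[1]; snap(n); im=cv2.imread(f"pics/{n}.png"); b=cv2.GaussianBlur(im,(3,3),0).astype(int)
g=np.abs(np.diff(b[:,321],axis=0)).sum(1); print([(i,int(g[i])) for i in range(100,290) if g[i]>30])
for v in range(150,225,10):
    g=np.abs(np.diff(b[v],axis=0)).sum(1); print(v,[(i,int(g[i])) for i in range(60,600) if g[i]>50])
E
python3 flat.py w11
```

```text
t: 18.45
eef_pos: [0.4835, -0.1604, -0.022]
ee_rot: [-3.142, -0.0, 2.737]
force: [-0.3, 0.0, -1.1]
width: 0.012
gripper_force: 5.0
[(180, 56), (181, 69), (182, 39), (184, 83), (185, 107), (186, 75), (187, 34), (202, 52), (203, 63), (204, 45), (248, 36), (249, 67), (250, 74), (251, 51)]
150 [(468, 60), (469, 55)]
160 []
170 [(398, 58)]
180 [(379, 57)]
190 []
200 [(468, 53)]
210 [(166, 58), (167, 66), (182, 52), (183, 100), (184, 100), (192, 63), (201, 57), (202, 56), (267, 53), (268, 63), (467, 56)]
220 [(164, 66), (165, 56), (206, 68), (207, 61), (257, 53), (258, 64)]
```

```bash
python3 -m crank '[{"dx":0,"dy":0,"dz":-0.003,"twist":0,"grip":-1},{"dx":0,"dy":0,"dz":-0.006,"twist":0,"grip":-1},{"dx":0,"dy":0,"dz":-0.008,"twist":0,"grip":-1},{"dx":0,"dy":0,"dz":-0.009,"twist":0,"grip":-1},{"dx":0,"dy":0,"dz":-0.009,"twist":0,"grip":-1}]' 5
python3 - <<'E'
from h import *
p,r=json.load(open("pics/w11.json"));R=Ro.from_euler("xyz",r).as_matrix()
for z in (0.008,.016,.024,.032):print(z,np.linalg.norm(wray("w11",166,200,z)-wray("w11",468,200,z)),np.linalg.norm(wray("w11",164,220,z)-wray("w11",466,220,z)),(R.T@np.append(wray("w11",321,186,z)-np.array(p[:2]),0))[0])
E
```

```text
t: 18.92
eef_pos: [0.4846, -0.1607, -0.026]
ee_rot: [3.142, 0.003, 2.739]
force: [-16.4, 9.1, 58.3]
width: 0.0122
gripper_force: 36.7
0.008 0.14198489798197492 0.14379963044121724 0.05134828452335276
0.016 0.13502732309180226 0.13675312963589265 0.05235388017150116
0.024 0.12806974820162964 0.12970662883056802 0.053359475819649546
0.032 0.12111217331145696 0.12266012802524343 0.05436507146779793
```

```bash
python3 -m crank '[{"dx":0,"dy":0,"dz":0.002,"twist":0,"grip":-1},{"dx":0,"dy":0,"dz":0.004,"twist":0,"grip":-1},{"dx":0,"dy":0,"dz":0.005,"twist":0,"grip":-1},{"dx":0,"dy":0,"dz":0.006,"twist":0,"grip":-1},{"dx":0,"dy":0,"dz":0.006,"twist":0,"grip":-1}]' 5
python3 flat.py w12
```

```text
t: 19.33
eef_pos: [0.4836, -0.1605, -0.0247]
ee_rot: [-3.142, -0.0, 2.737]
force: [-0.2, 0.7, -0.7]
width: 0.0121
gripper_force: 8.2
[(181, 34), (182, 53), (183, 40), (185, 86), (186, 90), (187, 53), (202, 51), (203, 65), (204, 44), (249, 36), (250, 76), (251, 79), (252, 50)]
150 [(470, 54), (471, 57)]
160 []
170 [(399, 51), (400, 54)]
180 [(376, 70), (377, 53)]
190 []
200 [(467, 51)]
210 [(161, 58), (162, 53), (183, 68), (184, 95), (185, 77), (193, 56), (268, 51), (269, 63), (466, 51), (467, 56)]
220 [(161, 60), (162, 64), (207, 66), (208, 60), (258, 56), (259, 53)]
```

```bash
python3 -m crank '[{"dx":0,"dy":0,"dz":0,"twist":0,"grip":-0.6},{"dx":0,"dy":0,"dz":0,"twist":0,"grip":-0.4},{"dx":0,"dy":0,"dz":0,"twist":0,"grip":-0.3},{"dx":0,"dy":0,"dz":0,"twist":0,"grip":-0.3},{"dx":0,"dy":0,"dz":0,"twist":0,"grip":-0.3}]' 5
python3 -m crank '[{"dx":0,"dy":0,"dz":0.02,"twist":0,"grip":-0.3},{"dx":0,"dy":0,"dz":0.06,"twist":0,"grip":-0.3},{"dx":0,"dy":0,"dz":0.1,"twist":0,"grip":-0.3},{"dx":0,"dy":0,"dz":0.14,"twist":0,"grip":-0.3},{"dx":0,"dy":0,"dz":0.16,"twist":0,"grip":-0.3}]' 5
cat > lid.py <<'E'
import sys
from h import *
n=sys.argv[1]; snap(n); im=cv2.imread(f"pics/{n}.png"); h=cv2.cvtColor(im,cv2.COLOR_BGR2HSV).astype(int)
b=cv2.GaussianBlur(im,(3,3),0).astype(int)
for x in (250,300,350,390):
    g=np.abs(np.diff(b[:,x],axis=0)).sum(1); print("col",x,[(i,int(g[i])) for i in range(100,300) if g[i]>45])
for v in range(200,270,12):
    g=np.abs(np.diff(b[v],axis=0)).sum(1); print("row",v,[(i,int(g[i])) for i in range(100,560) if g[i]>45], h[v,230:420:40].tolist())
E
python3 lid.py w13
```

```text
t: 19.8
eef_pos: [0.4835, -0.1605, -0.0245]
ee_rot: [-3.142, -0.0, 2.737]
force: [0.2, 0.1, 0.5]
width: 0.0305
gripper_force: 0.0
t: 20.22
eef_pos: [0.4855, -0.1609, 0.1407]
ee_rot: [3.14, 0.006, 2.738]
force: [1.4, -0.7, 0.7]
width: 0.0308
gripper_force: 0.0
col 250 [(100, 107), (272, 86), (273, 115), (274, 97), (275, 54)]
col 300 [(159, 52), (175, 69), (176, 68), (244, 46), (263, 47)]
col 350 [(159, 55), (163, 49), (164, 64)]
col 390 [(146, 60), (147, 65), (277, 57), (278, 71), (279, 46)]
row 200 [(132, 96), (133, 134), (134, 109), (135, 52), (185, 60), (186, 74), (188, 52), (189, 63), (252, 47), (260, 54), (261, 51), (317, 62), (318, 53), (331, 60), (332, 80), (333, 50), (396, 48), (397, 58), (474, 60), (475, 57), (495, 52), (498, 55), (549, 62), (550, 105), (551, 109), (552, 65)] [[17, 113, 222], [18, 129, 214], [18, 130, 212], [18, 131, 209], [18, 131, 208]]
row 212 [(107, 50), (108, 56), (109, 53), (130, 82), (131, 87), (132, 48), (137, 52), (138, 73), (139, 65), (142, 85), (143, 132), (144, 113), (145, 53), (193, 51), (194, 74), (195, 57), (206, 48), (207, 61), (208, 51), (253
[... 1407 characters left out ...]
(438, 49), (439, 57), (469, 48), (470, 53), (481, 50), (490, 77), (491, 124), (492, 97), (494, 64), (495, 90), (496, 62), (500, 58), (501, 76), (502, 56), (508, 71), (509, 87), (510, 72)] [[20, 106, 240], [21, 121, 241], [28, 83, 252], [24, 109, 246], [21, 122, 241]]
row 260 [(100, 65), (101, 123), (102, 127), (103, 72), (108, 78), (109, 100), (110, 79), (125, 74), (126, 64), (148, 67), (149, 66), (151, 59), (152, 83), (155, 64), (156, 73), (157, 74), (158, 50), (160, 102), (161, 129), (162, 93), (255, 57), (459, 82), (460, 100), (461, 65), (473, 46), (474, 49), (491, 62), (492, 87), (493, 70), (505, 55), (508, 61)] [[21, 102, 243], [29, 55, 255], [29, 52, 255], [29, 52, 255], [29, 53, 255]]
```

```bash
python3 - <<'E'
from h import *
im=cv2.imread("pics/w13.png"); b=cv2.GaussianBlur(im,(3,3),0).astype(int);h=cv2.cvtColor(im,cv2.COLOR_BGR2HSV).astype(int)
p,r=json.load(open("pics/w13.json"));R=Ro.from_euler("xyz",r).as_matrix()
T=lambda u,v,z:((R.T@np.append(wray("w13",u,v,z)-np.array(p[:2]),0))[:2]*1000).round(1)
for x in (280,322,325,328,370): 
  g=np.abs(np.diff(b[:,x],axis=0)).sum(1); print(x,[(i,int(g[i])) for i in range(130,300) if g[i]>35])
print([(v,h[v,325].tolist(),h[v,290].tolist()) for v in range(150,286,6)])
for q in [(253,200,.008),(396.5,200,.008),(253.5,248,.008),(394.5,248,.008),(317.5,200,.038),(332,200,.038),(317.5,236,.038),(332,236,.038)]: print(q,T(*q))
E
```

```text
280 [(159, 46), (160, 46), (166, 63), (167, 70), (168, 38), (251, 39), (252, 39), (263, 45), (264, 37), (277, 50), (278, 59), (279, 44)]
322 [(159, 57), (160, 41), (167, 41), (168, 63), (169, 52), (190, 52), (191, 82), (192, 71), (242, 53), (243, 54), (250, 37), (251, 43), (263, 41), (264, 36)]
325 [(159, 49), (160, 38), (164, 36), (190, 58), (191, 88), (192, 71), (243, 47), (244, 37), (251, 42), (252, 38), (263, 39)]
328 [(159, 63), (160, 43), (163, 39), (164, 60), (165, 49), (190, 54), (191, 83), (192, 72), (242, 62), (243, 62), (244, 41), (251, 43), (263, 40)]
370 [(156, 42), (157, 55), (263, 40), (277, 44), (278, 63), (279, 53), (280, 38)]
[(150, [19, 110, 230], [18, 110, 229]), (156, [19, 108, 231], [19, 112, 227]), (162, [29, 74, 255], [28, 84, 255]), (168, [20, 126, 226], [25, 103, 251]), (174, [18, 129, 211], [18, 129, 214]), (180, [18, 184, 182], [18, 129, 202]), (186, [18, 134, 207], [18, 131, 206]), (192, [16, 142, 135], [18, 129, 206]), (198, [13, 169, 143], [18, 129, 211]), (204, [14, 173, 149], [18, 130, 210]), (210, [14, 176, 148], [18, 129, 206]), (216, [14, 172, 151], [18, 130, 215]), (222, [13, 171, 143], [18, 131, 207]), (228, [13, 168, 138], [18, 131, 220]), (234, [12, 171, 140], [21, 122, 239]), (240, [14, 171, 171], [21, 122, 239]), (246, [19, 173, 231], [21, 124, 239]), (252, [27, 94, 251], [30, 54, 254]), (258, [29, 54, 255], [29, 56, 255]), (264, [25, 96, 249], [24, 101, 244]), (270, [20, 108, 238], [19, 115, 229]), (276, [19, 108, 238], [18, 113, 227]), (282, [19, 109, 239], [18, 102, 45])]
(253, 200, 0.008) [ 18.  -63.7]
(396.5, 200, 0.008) [18.  65.1]
(253.5, 248, 0.008) [-27.  -65.4]
(394.5, 248, 0.008) [-27.   65.4]
(317.5, 200, 0.038) [22.7 -5.1]
(332, 200, 0.038) [22.7  6.6]
(317.5, 236, 0.038) [-7.4 -5.2]
(332, 236, 0.038) [-7.4  6.7]
```

```bash
python3 -m crank '[{"dx":-0.007,"dy":0.0037,"dz":-0.03,"twist":0,"grip":-0.3},{"dx":-0.007,"dy":0.0037,"dz":-0.07,"twist":0,"grip":-0.3},{"dx":-0.007,"dy":0.0037,"dz":-0.11,"twist":0,"grip":-0.3},{"dx":-0.007,"dy":0.0037,"dz":-0.14,"twist":0,"grip":-0.3},{"dx":-0.007,"dy":0.0037,"dz":-0.152,"twist":0,"grip":-0.3}]' 30; python3 -m crank '[{"dx":0,"dy":0,"dz":-0.002,"twist":0,"grip":-0.3},{"dx":0,"dy":0,"dz":-0.003,"twist":0,"grip":-0.6},{"dx":0,"dy":0,"dz":-0.003,"twist":0,"grip":-1},{"dx":0,"dy":0,"dz":-0.003,"twist":0,"grip":-1},{"dx":0,"dy":0,"dz":-0.003,"twist":0,"grip":-1}]' 30; python3 -m crank '[{"dx":0,"dy":0,"dz":0.03,"twist":0,"grip":-1},{"dx":0,"dy":0,"dz":0.06,"twist":0,"grip":-1},{"dx":0,"dy":0,"dz":0.1,"twist":0,"grip":-1},{"dx":0,"dy":0,"dz":0.14,"twist":0,"grip":-1},{"dx":0,"dy":0,"dz":0.14,"twist":0,"grip":-1}]' 30
```

```text
t: 20.68
eef_pos: [0.4734, -0.1567, -0.0203]
ee_rot: [-3.14, -0.005, 2.737]
force: [-1.2, 0.8, -0.5]
width: 0.0306
gripper_force: 0.0
t: 21.1
eef_pos: [0.4776, -0.1568, -0.0181]
ee_rot: [3.141, 0.002, 2.738]
force: [0.6, -0.0, 1.5]
width: 0.0118
gripper_force: 30.0
t: 21.52
eef_pos: [0.4814, -0.1574, 0.1295]
ee_rot: [3.138, 0.013, 2.739]
force: [2.4, 0.6, -0.5]
width: 0.0118
gripper_force: 30.0
```

```bash
python3 -m crank '[{"dx":-0.006,"dy":0.02,"dz":-0.01,"twist":0,"grip":-1},{"dx":-0.012,"dy":0.045,"dz":-0.01,"twist":0,"grip":-1},{"dx":-0.012,"dy":0.045,"dz":-0.01,"twist":0,"grip":-1},{"dx":-0.012,"dy":0.045,"dz":-0.01,"twist":0,"grip":-1},{"dx":-0.012,"dy":0.045,"dz":-0.01,"twist":0,"grip":-1}]' 30
cat > fit.py <<'E'
import sys
from h import *
from scipy.optimize import minimize
E=[((-57,58,73),(77,58,73)),((-57,-58,73),(77,-58,73)),((77,-58,73),(77,58,73)),((-57,44,73),(69,44,73)),((-57,-44,73),(69,-44,73)),((69,-44,73),(69,44,73)),((-77,-58,56),(-77,58,56)),((-57,-44,56),(-57,44,56)),((-77,58,56),(-57,58,56))]
P=np.array([np.linspace(a,b,60) for a,b in E]).reshape(-1,3)/1000
def world(q):
    c,s=np.cos(q[2]),np.sin(q[2]); return np.c_[q[0]+c*P[:,0]-s*P[:,1],q[1]+s*P[:,0]+c*P[:,1],P[:,2]]
def pw(n,w):
    p,r=json.load(open(f"pics/{n}.json"));c=arm.get_calibration("wrist");T=c["tool_from_camera"];R=Ro.from_euler("xyz",r).as_matrix()
    k=((w-p)@R-T[:3,3])@T[:3,:3]; rho=np.hypot(k[:,0],k[:,1]); th=np.arctan2(rho,k[:,2])
    return np.c_[c["fx"]*th*k[:,0]/rho+c["cx"],c["fy"]*th*k[:,1]/rho+c["cy"]]
def pt(w):
    c=arm.get_calibration("top");M=np.linalg.inv(c["cam_to_world"]);k=w@M[:3,:3].T+M[:3,3]
    return np.c_[c["fx"]*k[:,0]/k[:,2]+c["cx"],c["fy"]*k[:,1]/k[:,2]+c["cy"]]
def run(img,proj,q0,sig,mask=None):
    g=cv2.GaussianBlur(cv2.imread(img),(0,0),sig).astype(np.float32)
    m=sum(np.hypot(cv2.Sobel(g[:,:,k],-1,1,0),cv2.Sobel(g[:,:,k],-1,0,1)) for k in range(3)); m=np.minimum(m,np.percentile(m,97))
    def f(q):
        uv=proj(world(q)).astype(np.float32); return -cv2.remap(m,uv[:,:1],uv[:,1:],cv2.INTER_LINEAR).mean()
    best=min(((f([q0[0]+a,q0[1]+b,q0[2]+c]),a,b,c) for a in np.arange(-.012,.0121,.002) for b in np.arange(-.012,.0121,.002) for c in np.radians([-3,-2,-1,0,1,2,3])))
    r=minimize(f,np.array(q0)+best[1:],method="Nelder-Mead",options=dict(initial_simplex=np.array(q0)+best[1:]+np.array([[0,0,0],[.002,0,0],[0,.002,0],[0,0,.02]])))
    return r.x[:2].round(4),np.degrees(r.x[2]).round(2),r.fun.round(1),f(q0)
q0=[.5249,.0309,np.radians(66.5)]
for s in (.8,1.5): print("top",run("pics/top0.png",pt,q0,s))
n=sys.argv[1]; snap(n)
for s in (1,2): print("wrist",run(f"pics/{n}.png",lambda w:pw(n,w),q0,s))
print(json.load(open(f"pics/{n}.json")))
E
python3 fit.py w14
```

```text
t: 21.93
eef_pos: [0.4649, -0.1117, 0.1113]
ee_rot: [3.141, 0.001, 2.738]
force: [-0.1, 0.6, -1.4]
width: 0.0116
gripper_force: 30.0
top (array([0.5252, 0.0332]), np.float64(67.78), np.float64(-447.0), np.float32(-385.73026))
top (array([0.5252, 0.0335]), np.float64(68.14), np.float64(-262.8), np.float32(-233.05127))
wrist (array([0.5274, 0.0356]), np.float64(67.07), np.float64(-218.1), np.float32(-141.0842))
wrist (array([0.5274, 0.0358]), np.float64(67.06), np.float64(-151.4), np.float32(-112.72013))
[[0.4648993085341998, -0.11171096738176875, 0.11132250230902044], [3.1408358797510787, 0.0013553511075605762, 2.738323000696701]]
```

```bash
python3 - <<'E'
from h import *
n="w14";im=cv2.imread(f"pics/{n}.png"); b=cv2.GaussianBlur(im,(3,3),0).astype(int)
p,r=json.load(open(f"pics/{n}.json"));R=Ro.from_euler("xyz",r).as_matrix()
T=lambda u,v,z:((R.T@np.append(wray(n,u,v,z)-np.array(p[:2]),0))[:2]*1000).round(1)
for x in (250,280,370,400):
  g=np.abs(np.diff(b[:,x],axis=0)).sum(1); print(x,[(i,int(g[i]),T(x,i+.5,p[2]+.0275)[0]) for i in range(130,300) if g[i]>35])
for v in (220,250):
  g=np.abs(np.diff(b[v],axis=0)).sum(1); print(v,[(i,int(g[i]),T(i+.5,v,p[2]+.0275)[1]) for i in range(120,520) if g[i]>50])
q=np.array([.5274,.0357]);a=np.radians(67.06);X=np.array([np.cos(a),np.sin(a)]);Y=np.array([-X[1],X[0]])
d=np.array(p[:2])-q; print("TCP in box",d@X,d@Y,"X",X,"Y",Y)
E
```

```text
250 [(196, 43, np.float64(46.6)), (198, 42, np.float64(45.7)), (199, 86, np.float64(45.2)), (200, 64, np.float64(44.7)), (221, 39, np.float64(34.9)), (222, 43, np.float64(34.4)), (223, 36, np.float64(33.9)), (271, 47, np.float64(10.2)), (272, 93, np.float64(9.7)), (273, 113, np.float64(9.2)), (274, 78, np.float64(8.7))]
280 [(166, 38, np.float64(60.0)), (167, 72, np.float64(59.6)), (168, 74, np.float64(59.1)), (169, 44, np.float64(58.7)), (197, 59, np.float64(46.0)), (198, 99, np.float64(45.5)), (199, 87, np.float64(45.0)), (201, 43, np.float64(44.1)), (202, 64, np.float64(43.7)), (203, 44, np.float64(43.2)), (272, 78, np.float64(9.9)), (273, 106, np.float64(9.4)), (274, 90, np.float64(8.9)), (275, 50, np.float64(8.3))]
370 [(159, 36, np.float64(63.2)), (160, 55, np.float64(62.7)), (161, 48, np.float64(62.3)), (198, 38, np.float64(45.5)), (199, 36, np.float64(45.0)), (272, 78, np.float64(9.9)), (273, 106, np.float64(9.4)), (274, 91, np.float64(8.9)), (275, 46, np.float64(8.3))]
400 [(148, 46, np.float64(68.5)), (149, 51, np.float64(68.0)), (150, 42, np.float64(67.6)), (199, 36, np.float64(45.2)), (271, 51, np.float64(10.2)), (272, 105, np.float64(9.7)), (273, 128, np.float64(9.2)), (274, 94, np.float64(8.7)), (275, 43, np.float64(8.2))]
220 [(213, 69, np.float64(-51.4)), (263, 65, np.float64(-27.3)), (264, 57, np.float64(-26.9)), (466, 59, np.float64(68.8)), (470, 66, np.float64(70.9)), (471, 51, np.float64(71.4))]
250 [(141, 60, np.float64(-92.4)), (142, 89, np.float64(-91.8)), (145, 75, np.float64(-90.0)), (146, 58, np.float64(-89.4)), (463, 56, np.float64(68.7)), (464, 62, np.float64(69.3)), (467, 62, np.float64(70.9)), (468, 69, np.float64(71.4)), (479, 83, np.float64(77.5)), (480, 70, np.float64(78.0))]
TCP in box -0.1601134578151959 0.00010180664774277204 X [0.38976696 0.92091352] Y [-0.92091352  0.38976696]
```

```bash
cat > lidfit.py <<'E'
import sys
from h import *
from scipy.optimize import minimize
n=sys.argv[1]
if len(sys.argv)>2: snap(n)
im=cv2.imread(f"pics/{n}.png"); c=arm.get_calibration("wrist");T=c["tool_from_camera"]
def proj(t):
    k=(t-T[:3,3])@T[:3,:3]; rho=np.hypot(k[:,0],k[:,1]); th=np.arctan2(rho,k[:,2])
    return np.c_[c["fx"]*th*k[:,0]/rho+c["cx"],c["fy"]*th*k[:,1]/rho+c["cy"]]
L=np.r_[[(48,y,0) for y in np.linspace(-65,65,120)],[(x,-65,0) for x in np.linspace(12,48,50)],[(x,65,0) for x in np.linspace(12,48,50)]]/1000
g=cv2.GaussianBlur(im,(0,0),1).astype(np.float32)
m=sum(np.hypot(cv2.Sobel(g[:,:,k],-1,1,0),cv2.Sobel(g[:,:,k],-1,0,1)) for k in range(3)); m=np.minimum(m,np.percentile(m,95))
def f(q):
    a=q[3];P=np.c_[q[0]+L[:,0]*np.cos(a)-L[:,1]*np.sin(a),q[1]+L[:,0]*np.sin(a)+L[:,1]*np.cos(a),q[2]+0*L[:,0]+q[4]*L[:,1]]
    uv=proj(P).astype(np.float32); return -cv2.remap(m,uv[:,:1],uv[:,1:],cv2.INTER_LINEAR).mean()
best=sorted((f([x,y,z,a,0]),x,y,z,a,0) for x in np.arange(-.008,.0081,.002) for y in np.arange(-.004,.0041,.002) for z in np.arange(-.05,-.005,.003) for a in np.radians([-2,-1,0,1,2]))
for b in best[:2]:
    r=minimize(f,b[1:],method="Nelder-Mead",options=dict(initial_simplex=np.array(b[1:])+np.vstack([np.zeros(5),np.diag([.002,.002,.003,.01,.02])])));print(r.fun,(r.x*[1e3,1e3,1e3,57.3,57.3]).round(2))
E
python3 lidfit.py w14; python3 lidfit.py w12
```

```text
-310.3583679199219 [-2.470e+00  3.220e+00 -2.973e+01 -2.000e-02  6.900e-01]
-310.5220031738281 [-2.40e+00  3.13e+00 -2.97e+01 -3.40e-01  2.00e-02]
-297.60809326171875 [  3.61   1.77 -33.19  -0.12   0.69]
-297.6578063964844 [  3.6    1.74 -33.22  -0.14   0.67]
```

```bash
python3 -m crank '[{"dx":-0.0019,"dy":0.0008,"dz":-0.025,"twist":0.3,"grip":-1},{"dx":-0.0019,"dy":0.0008,"dz":-0.055,"twist":0.3,"grip":-1},{"dx":-0.0019,"dy":0.0008,"dz":-0.07,"twist":0.3,"grip":-1},{"dx":-0.0019,"dy":0.0008,"dz":-0.074,"twist":0.3,"grip":-1},{"dx":-0.0019,"dy":0.0008,"dz":-0.074,"twist":0.3,"grip":-1}]' 30; python3 -m crank '[{"dx":0.003,"dy":0.0074,"dz":0,"twist":0,"grip":-1},{"dx":0.0062,"dy":0.0147,"dz":0,"twist":0,"grip":-1},{"dx":0.0094,"dy":0.0221,"dz":0,"twist":0,"grip":-1},{"dx":0.0117,"dy":0.0276,"dz":0,"twist":0,"grip":-1},{"dx":0.0117,"dy":0.0276,"dz":0,"twist":0,"grip":-1}]'; python3 lidfit.py w15 1
```

```text
t: 22.4
eef_pos: [0.462, -0.1116, 0.0357]
ee_rot: [-3.14, -0.002, 2.742]
force: [0.2, 0.1, -0.9]
width: 0.0116
gripper_force: 30.0
t: 22.82
eef_pos: [0.4761, -0.082, 0.0376]
ee_rot: [3.14, 0.002, 2.744]
force: [1.6, 2.3, 2.4]
width: 0.0118
gripper_force: 30.0
-250.20053100585938 [ -1.74   4.9  -34.46   0.22   0.43]
-231.65184020996094 [ -0.21  -4.08 -43.59   0.19   0.49]
```

```bash
python3 -m crank '[{"dx":0.0015,"dy":0.004,"dz":0.0005,"twist":0,"grip":-1},{"dx":0.0035,"dy":0.0085,"dz":0.0005,"twist":0,"grip":-1},{"dx":0.0058,"dy":0.0138,"dz":0.0005,"twist":0,"grip":-1},{"dx":0.0078,"dy":0.0184,"dz":0.0005,"twist":0,"grip":-1},{"dx":0.0078,"dy":0.0184,"dz":0.0005,"twist":0,"grip":-1}]'
cat > st.py <<'E'
from h import *
s=arm.get_state();q=np.array([.5274,.0357]);a=np.radians(67.06);X=np.array([np.cos(a),np.sin(a)]);Y=np.array([-X[1],X[0]])
d=s["eef_pos"][:2]-q;F=s["force"];print("box",(d@X*1e3).round(1),(d@Y*1e3).round(1),"F",(F[:2]@X).round(1),(F[:2]@Y).round(1),F[2].round(1),"M",s["moment"].round(2))
E
python3 st.py
```

```text
t: 23.28
eef_pos: [0.482, -0.0653, 0.0377]
ee_rot: [-3.14, -0.0, 2.743]
force: [-3.2, -3.3, 10.0]
width: 0.0116
gripper_force: 30.0
box -110.7 2.5 F -4.3 1.7 10.0 M [-0.96  0.73 -0.07]
```

```bash
python3 -m crank '[{"dx":0.0025,"dy":0.006,"dz":0.001,"twist":0,"grip":-1},{"dx":0.0055,"dy":0.0129,"dz":0.001,"twist":0,"grip":-1},{"dx":0.0086,"dy":0.0203,"dz":0.001,"twist":0,"grip":-1},{"dx":0.0117,"dy":0.0276,"dz":0.001,"twist":0,"grip":-1},{"dx":0.0117,"dy":0.0276,"dz":0.001,"twist":0,"grip":-1}]';python3 st.py
```

```text
t: 23.7
eef_pos: [0.4946, -0.036, 0.0379]
ee_rot: [3.141, 0.0, 2.744]
force: [-0.6, 0.6, -0.0]
width: 0.0118
gripper_force: 30.0
box -78.8 2.2 F 0.3 0.8 -0.0 M [ 0.11 -0.27  0.08]
```

```bash
python3 -m crank '[{"dx":0.003,"dy":0.0074,"dz":0,"twist":0,"grip":-1},{"dx":0.0062,"dy":0.0147,"dz":0,"twist":0,"grip":-1},{"dx":0.0094,"dy":0.0221,"dz":0,"twist":0,"grip":-1},{"dx":0.0125,"dy":0.0295,"dz":0,"twist":0,"grip":-1},{"dx":0.0156,"dy":0.0368,"dz":0,"twist":0,"grip":-1}]';python3 st.py;  python3 -m crank '[{"dx":0.003,"dy":0.0074,"dz":0,"twist":0,"grip":-1},{"dx":0.0062,"dy":0.0147,"dz":0,"twist":0,"grip":-1},{"dx":0.0082,"dy":0.0193,"dz":0,"twist":0,"grip":-1},{"dx":0.0098,"dy":0.023,"dz":0,"twist":0,"grip":-1},{"dx":0.0106,"dy":0.025,"dz":0,"twist":0,"grip":-1}]';python3 st.py
```

```text
t: 24.12
eef_pos: [0.5097, 0.0003, 0.0379]
ee_rot: [-3.142, -0.0, 2.743]
force: [0.4, -0.2, -1.1]
width: 0.0114
gripper_force: 30.0
box -39.5 2.5 F -0.0 -0.4 -1.1 M [-0.17 -0.13  0.02]
t: 24.53
eef_pos: [0.5202, 0.025, 0.038]
ee_rot: [-3.142, -0.0, 2.743]
force: [-0.6, -0.3, -0.6]
width: 0.0124
gripper_force: 30.0
box -12.7 2.4 F -0.6 0.4 -0.6 M [-0.06 -0.2  -0.05]
```

```bash
python3 -m crank '[{"dx":0.001,"dy":0.0024,"dz":0,"twist":0,"grip":-1},{"dx":0.002,"dy":0.0048,"dz":0,"twist":0,"grip":-1},{"dx":0.003,"dy":0.0072,"dz":0,"twist":0,"grip":-1},{"dx":0.004,"dy":0.0094,"dz":0,"twist":0,"grip":-1},{"dx":0.0045,"dy":0.0106,"dz":0,"twist":0,"grip":-1}]';python3 st.py;  python3 -m crank '[{"dx":0.0003,"dy":0.0006,"dz":0,"twist":0,"grip":-1},{"dx":0.0005,"dy":0.0012,"dz":0,"twist":0,"grip":-1},{"dx":0.0008,"dy":0.0018,"dz":0,"twist":0,"grip":-1},{"dx":0.001,"dy":0.0024,"dz":0,"twist":0,"grip":-1},{"dx":0.001,"dy":0.0024,"dz":0,"twist":0,"grip":-1}]';python3 st.py
```

```text
t: 24.95
eef_pos: [0.5246, 0.0352, 0.0381]
ee_rot: [3.141, 0.0, 2.743]
force: [-0.1, 0.0, -1.2]
width: 0.0117
gripper_force: 30.0
box -1.5 2.3 F -0.0 0.1 -1.2 M [ 0.01 -0.2  -0.02]
t: 25.37
eef_pos: [0.5255, 0.0374, 0.0381]
ee_rot: [-3.142, -0.0, 2.743]
force: [-0.0, 0.1, -0.8]
width: 0.0118
gripper_force: 30.0
box 0.9 2.4 F 0.1 0.0 -0.8 M [-0.01 -0.25  0.  ]
```

Keep pushing gently until the far wall is felt.

```bash
python3 -m crank '[{"dx":0.0003,"dy":0.0007,"dz":0,"twist":0,"grip":-1},{"dx":0.0006,"dy":0.0014,"dz":0,"twist":0,"grip":-1},{"dx":0.0009,"dy":0.0021,"dz":0,"twist":0,"grip":-1},{"dx":0.0012,"dy":0.0028,"dz":0,"twist":0,"grip":-1},{"dx":0.0012,"dy":0.0028,"dz":0,"twist":0,"grip":-1}]';python3 st.py
```

```text
t: 25.78
eef_pos: [0.5261, 0.039, 0.0381]
ee_rot: [-3.139, -0.001, 2.743]
force: [-0.3, -6.1, 0.9]
width: 0.0116
gripper_force: 30.0
box 2.5 2.5 F -5.7 -2.1 0.9 M [-2.3   0.01  0.01]
```

```bash
python3 -m crank '[{"dx":0.0003,"dy":0.0007,"dz":0,"twist":0,"grip":-1},{"dx":0.0006,"dy":0.0014,"dz":0,"twist":0,"grip":-1},{"dx":0.0009,"dy":0.0021,"dz":0,"twist":0,"grip":-1},{"dx":0.0012,"dy":0.0028,"dz":0,"twist":0,"grip":-1},{"dx":0.0012,"dy":0.0028,"dz":0,"twist":0,"grip":-1}]';python3 st.py
```

```text
t: 26.2
eef_pos: [0.5259, 0.039, 0.0383]
ee_rot: [-3.135, -0.002, 2.743]
force: [-2.1, -19.0, 7.6]
width: 0.0116
gripper_force: 30.0
box 2.5 2.7 F -18.3 -5.5 7.6 M [-6.88  0.33 -0.01]
```

```bash
python3 -m crank '[{"dx":-0.0008,"dy":-0.0018,"dz":0,"twist":0,"grip":-1},{"dx":-0.0008,"dy":-0.0018,"dz":0,"twist":0,"grip":-0.5},{"dx":-0.0008,"dy":-0.0018,"dz":0,"twist":0,"grip":-0.4},{"dx":-0.0008,"dy":-0.0018,"dz":0,"twist":0,"grip":-0.4},{"dx":-0.0008,"dy":-0.0018,"dz":0.002,"twist":0,"grip":-0.4}]' 20;python3 st.py; python3 -m crank '[{"dx":0,"dy":0,"dz":0.03,"twist":0,"grip":-0.4},{"dx":0,"dy":0,"dz":0.07,"twist":0,"grip":-0.4},{"dx":0,"dy":0,"dz":0.11,"twist":0,"grip":-1},{"dx":0,"dy":0,"dz":0.145,"twist":0,"grip":-1},{"dx":0,"dy":0,"dz":0.145,"twist":0,"grip":-1}]' 20; python3 st.py
cat > home.py <<'E'
from fit import *
E
python3 - <<'E'
# measure lid trailing edge / handle in box frame with the wrist camera
from h import *
n="w20"; snap(n); im=cv2.imread(f"pics/{n}.png")
c=arm.get_calibration("wrist");T=c["tool_from_camera"];p,r=json.load(open(f"pics/{n}.json"));R=Ro.from_euler("xyz",r).as_matrix()
def pw(w):
    k=((w-p)@R-T[:3,3])@T[:3,:3]; rho=np.hypot(k[:,0],k[:,1]); th=np.arctan2(rho,k[:,2]); return np.c_[c["fx"]*th*k[:,0]/rho+c["cx"],c["fy"]*th*k[:,1]/rho+c["cy"]]
a=np.radians(67.06)
def bx(x,y,z): return np.array([[.5274+np.cos(a)*x-np.sin(a)*y,.0357+np.sin(a)*x+np.cos(a)*y,z]])
g=cv2.GaussianBlur(im,(0,0),.8).astype(np.float32)
def line(xs,y,z):
    uv=np.array([pw(bx(x,y,z))[0] for x in xs]).astype(np.float32); return np.array([cv2.remap(np.ascontiguousarray(g[:,:,k]),uv[:,:1],uv[:,1:],cv2.INTER_LINEAR).ravel() for k in range(3)]).T,uv
for y in (.025,.032,.038):
    xs=np.arange(-.09,-.04,.001); v,uv=line(xs,y,.06); d=np.abs(np.diff(v,axis=0)).sum(1); print(y,uv[0],[(round(xs[i]*1e3),int(d[i])) for i in range(len(d)) if d[i]>25])
E
```

```text
t: 26.62
eef_pos: [0.5272, 0.0416, 0.04]
ee_rot: [3.141, -0.0, 2.743]
force: [0.0, -0.3, 0.0]
width: 0.0256
gripper_force: 0.0
box 5.3 2.5 F -0.3 -0.2 0.0 M [ 0.   -0.2   0.05]
t: 27.03
eef_pos: [0.5313, 0.0424, 0.1932]
ee_rot: [3.134, 0.01, 2.744]
force: [1.3, 0.8, 1.7]
width: 0.0116
gripper_force: 0.0
box 7.7 -1.0 F 1.3 -0.9 1.7 M [ 0.03 -0.41  0.03]
0.025 [215.54831 191.133  ] [(-77, 32), (-76, 43), (-75, 30), (-53, 32), (-52, 63), (-51, 75), (-50, 43)]
0.032 [215.16495 183.51218] [(-77, 35), (-76, 36), (-52, 57), (-51, 77), (-50, 52)]
0.038 [214.85872 176.94876] [(-77, 36), (-76, 42), (-75, 28), (-53, 46), (-52, 72), (-51, 68), (-50, 29)]
```

```bash
cat > chk.py <<'E'
import sys
from h import *
n=sys.argv[1]; snap(n); im=cv2.imread(f"pics/{n}.png")
c=arm.get_calibration("wrist");T=c["tool_from_camera"];p,r=json.load(open(f"pics/{n}.json"));R=Ro.from_euler("xyz",r).as_matrix()
def pw(w):
    k=((w-p)@R-T[:3,3])@T[:3,:3]; rho=np.hypot(k[:,0],k[:,1]); th=np.arctan2(rho,k[:,2]); return np.c_[c["fx"]*th*k[:,0]/rho+c["cx"],c["fy"]*th*k[:,1]/rho+c["cy"]]
a=np.radians(67.06)
def prof(xs,ys,z):
    w=np.array([[.5274+np.cos(a)*x-np.sin(a)*y,.0357+np.sin(a)*x+np.cos(a)*y,z] for x,y in zip(xs,ys)]); uv=pw(w).astype(np.float32)
    return cv2.remap(im,uv[:,:1],uv[:,1:],cv2.INTER_LINEAR)[:,0].astype(int),uv
if __name__=="__main__":
    print(p,r)
    for y in (.03,-.03):
        xs=np.arange(-.09,.085,.003); v,uv=prof(xs,0*xs+y,.06); print(y,[(round(x*1e3),*q.tolist()) for x,q in zip(xs,v)])
    ys=np.arange(-.065,.066,.003); v,uv=prof(0*ys+.03,ys,.064); print([(round(x*1e3),*q.tolist()) for x,q in zip(ys,v)])
    xs=np.arange(-.02,.03,.002); v,uv=prof(xs,0*xs+.01,.094); print("h",[(round(x*1e3),*q.tolist()) for x,q in zip(xs,v)])
E
python3 chk.py w21
```

```text
[0.5297465179369473, 0.04241385222946272, 0.18974446786484125] [3.135738178316686, 0.006308843299498212, 2.7435866493699836]
0.03 [(-90, 109, 163, 202), (-87, 113, 168, 207), (-84, 113, 168, 207), (-81, 112, 164, 206), (-78, 114, 165, 207), (-75, 121, 205, 246), (-72, 135, 227, 253), (-69, 136, 229, 253), (-66, 140, 231, 254), (-63, 144, 233, 254), (-60, 168, 246, 254), (-57, 165, 247, 254), (-54, 162, 244, 254), (-51, 102, 165, 203), (-48, 93, 151, 189), (-45, 94, 152, 190), (-42, 89, 148, 188), (-39, 93, 152, 192), (-36, 94, 152, 190), (-33, 91, 149, 188), (-30, 93, 152, 189), (-27, 94, 152, 189), (-24, 92, 152, 189), (-21, 90, 149, 187), (-18, 91, 149, 186), (-15, 92, 149, 187), (-12, 93, 151, 190), (-9, 91, 151, 187), (-6, 90, 149, 188), (-3, 88, 148, 184), (0, 90, 146, 184), (3, 59, 127, 172), (6, 75, 138, 180), (9, 94, 152, 189), (12, 91, 149, 186), (15, 92, 150, 188), (18, 91, 149, 186), (21, 91, 150, 186), (24, 91, 149, 187), (27, 92, 149, 188), (30, 101, 164, 207), (33, 116, 190, 232), (36, 117, 190, 231), (39, 116, 190, 230), (42, 116, 191, 232), (45, 115, 189, 230), (48, 1
[... 2241 characters left out ...]
 114, 187, 229), (40, 111, 181, 223), (43, 95, 154, 196), (46, 69, 120, 159), (49, 110, 190, 237), (52, 111, 232, 254), (55, 107, 231, 254), (58, 90, 152, 200), (61, 66, 101, 127), (64, 122, 178, 216)]
h [(-20, 97, 156, 197), (-18, 96, 156, 197), (-16, 96, 157, 196), (-14, 93, 155, 193), (-12, 95, 157, 196), (-10, 97, 157, 196), (-8, 94, 156, 195), (-6, 95, 156, 195), (-4, 94, 154, 193), (-2, 68, 114, 153), (0, 45, 85, 136), (2, 44, 87, 140), (4, 43, 84, 136), (6, 40, 83, 132), (8, 41, 76, 121), (10, 74, 124, 161), (12, 94, 156, 194), (14, 96, 158, 196), (16, 94, 155, 195), (18, 97, 157, 196), (20, 96, 157, 196), (22, 96, 156, 196), (24, 96, 156, 196), (26, 96, 157, 195), (28, 95, 156, 194)]
```

```bash
python3 -m crank '[{"dx":0.019,"dy":-0.032,"dz":0.005,"twist":0,"grip":-1},{"dx":0.038,"dy":-0.064,"dz":0.005,"twist":0,"grip":-1},{"dx":0.056,"dy":-0.095,"dz":0.005,"twist":0,"grip":-1},{"dx":0.0742,"dy":-0.1262,"dz":0.005,"twist":0,"grip":-1},{"dx":0.0742,"dy":-0.1262,"dz":0.005,"twist":0,"grip":-1}]' 20;python3 -m crank '[{"dx":0,"dy":0,"dz":-0.02,"twist":0,"grip":-1},{"dx":0,"dy":0,"dz":-0.045,"twist":0,"grip":-1},{"dx":0,"dy":0,"dz":-0.07,"twist":0,"grip":-1},{"dx":0,"dy":0,"dz":-0.089,"twist":0,"grip":-1},{"dx":0,"dy":0,"dz":-0.089,"twist":0,"grip":-1}]' 20;python3 st.py
```

```text
t: 27.55
eef_pos: [0.6026, -0.0891, 0.1878]
ee_rot: [-3.139, -0.002, 2.74]
force: [0.5, 0.5, 0.0]
width: 0.0004
gripper_force: 0.0
t: 27.97
eef_pos: [0.5975, -0.0849, 0.0954]
ee_rot: [-3.138, -0.008, 2.742]
force: [-1.4, 0.5, -0.2]
width: 0.0006
gripper_force: 0.0
box -83.8 -111.6 F -0.0 1.5 -0.2 M [-0.01 -0.02  0.01]
```

```bash
python3 -m crank '[{"dx":-0.014,"dy":0.006,"dz":0,"twist":0,"grip":-1},{"dx":-0.028,"dy":0.012,"dz":0,"twist":0,"grip":-1},{"dx":-0.042,"dy":0.018,"dz":0,"twist":0,"grip":-1},{"dx":-0.056,"dy":0.024,"dz":0,"twist":0,"grip":-1},{"dx":-0.056,"dy":0.024,"dz":0,"twist":0,"grip":-1}]' 20;python3 st.py;python3 -m crank '[{"dx":-0.006,"dy":0.003,"dz":0,"twist":0,"grip":-1},{"dx":-0.013,"dy":0.0055,"dz":0,"twist":0,"grip":-1},{"dx":-0.0195,"dy":0.008,"dz":0,"twist":0,"grip":-1},{"dx":-0.028,"dy":0.0115,"dz":-0.006,"twist":0,"grip":-1},{"dx":-0.036,"dy":0.015,"dz":-0.012,"twist":0,"grip":-1}]' 20;python3 st.py
```

```text
t: 28.38
eef_pos: [0.5435, -0.0603, 0.1018]
ee_rot: [3.141, -0.0, 2.743]
force: [-0.8, 0.8, 0.7]
width: 0.0003
gripper_force: 0.0
box -82.1 -52.2 F 0.5 1.1 0.7 M [ 0.05 -0.1  -0.05]
t: 28.8
eef_pos: [0.5092, -0.0458, 0.0892]
ee_rot: [3.141, 0.001, 2.742]
force: [1.7, 0.5, -0.3]
width: 0.0005
gripper_force: 0.4
box -82.1 -15.0 F 1.1 -1.4 -0.3 M [-0.06 -0.55 -0.02]
```

```bash
python3 -m crank '[{"dx":-0.0046,"dy":0.002,"dz":-0.007,"twist":0,"grip":-1},{"dx":-0.0092,"dy":0.004,"dz":-0.014,"twist":0,"grip":-1},{"dx":-0.0138,"dy":0.006,"dz":-0.021,"twist":0,"grip":-1},{"dx":-0.0184,"dy":0.0078,"dz":-0.028,"twist":0,"grip":-1},{"dx":-0.0184,"dy":0.0078,"dz":-0.028,"twist":0,"grip":-1}]' 20;python3 st.py;python3 -m crank '[{"dx":-0.003,"dy":0.0013,"dz":-0.007,"twist":0,"grip":-1},{"dx":-0.006,"dy":0.0026,"dz":-0.014,"twist":0,"grip":-1},{"dx":-0.0092,"dy":0.004,"dz":-0.019,"twist":0,"grip":-1},{"dx":-0.0092,"dy":0.004,"dz":-0.023,"twist":0,"grip":-1},{"dx":-0.0092,"dy":0.004,"dz":-0.023,"twist":0,"grip":-1}]' 20;python3 st.py
```

```text
t: 29.22
eef_pos: [0.489, -0.0382, 0.0593]
ee_rot: [-3.14, -0.002, 2.742]
force: [-0.4, -0.3, -0.5]
width: 0.0001
gripper_force: 0.0
box -83.0 6.6 F -0.4 0.2 -0.5 M [ 0.02 -0.11  0.06]
t: 29.63
eef_pos: [0.4808, -0.0343, 0.0371]
ee_rot: [-3.141, -0.001, 2.743]
force: [-0.7, -0.6, 0.0]
width: 0.0006
gripper_force: 0.0
box -82.6 15.6 F -0.8 0.4 0.0 M [ 0.06 -0.16 -0.01]
```

```bash
python3 -m crank '[{"dx":0,"dy":0,"dz":-0.002,"twist":0,"grip":-1},{"dx":0,"dy":0,"dz":-0.004,"twist":0,"grip":-1},{"dx":0,"dy":0,"dz":-0.005,"twist":0,"grip":-1},{"dx":0,"dy":0,"dz":-0.006,"twist":0,"grip":-1},{"dx":0,"dy":0,"dz":-0.006,"twist":0,"grip":-1}]' 20;python3 st.py;python3 chk.py w22 | sed -n 1,3p | cut -c1-700
```

```text
t: 30.05
eef_pos: [0.4821, -0.0342, 0.0334]
ee_rot: [3.141, 0.001, 2.743]
force: [-6.8, 1.5, 18.1]
width: 0.0002
gripper_force: 8.7
box -82.0 14.5 F -1.3 6.8 18.1 M [0.83 2.39 0.05]
[0.48205533935719413, -0.03420085131530215, 0.03343157527485875] [3.141419124147947, 0.0007418169503656813, 2.7432837438510376]
0.03 [(-90, 68, 97, 119), (-87, 68, 97, 119), (-84, 64, 93, 117), (-81, 63, 93, 115), (-78, 58, 89, 115), (-75, 42, 79, 123), (-72, 45, 89, 144), (-69, 46, 91, 146), (-66, 46, 92, 149), (-63, 59, 102, 145), (-60, 81, 130, 164), (-57, 91, 150, 188), (-54, 93, 151, 189), (-51, 98, 158, 198), (-48, 110, 179, 221), (-45, 127, 206, 240), (-42, 124, 204, 239), (-39, 125, 205, 240), (-36, 126, 205, 240), (-33, 125, 203, 239), (-30, 125, 205, 239), (-27, 125, 204, 240), (-24, 123, 203, 240), (-21, 124, 202, 238), (-18, 98, 160, 200), (-15, 97, 158, 198), (-12, 98, 157, 198), (-9, 98, 160, 198), (-6, 95, 156, 196), (-3, 98, 158, 198), (0, 99, 160, 199), (3, 98, 159, 198), (6, 68, 133, 177), (9, 93, 1
-0.03 [(-90, 29, 30, 31), (-87, 75, 92, 100), (-84, 34, 35, 38), (-81, 66, 91, 111), (-78, 35, 34, 36), (-75, 50, 59, 64), (-72, 28, 32, 35), (-69, 38, 39, 38), (-66, 39, 36, 39), (-63, 37, 38, 40), (-60, 39, 40, 40), (-57, 37, 40, 41), (-54, 36, 37, 41), (-51, 34, 35, 40), (-48, 40, 38, 42), (-45, 36, 37, 39), (-42, 39, 40, 42), (-39, 38, 38, 42), (-36, 37, 36, 39), (-33, 37, 35, 40), (-30, 36, 39, 42), (-27, 38, 37, 43), (-24, 39, 38, 40), (-21, 37, 37, 39), (-18, 36, 38, 41), (-15, 35, 38, 41), (-12, 37, 39, 41), (-9, 35, 37, 39), (-6, 38, 39, 41), (-3, 35, 38, 41), (0, 34, 35, 39), (3, 171, 247, 250), (6, 176, 250, 253), (9, 32, 57, 92), (12, 26, 52, 84), (15, 29, 57, 89), (18, 32, 65, 1
```

```bash
python3 -m crank '[{"dx":0,"dy":0,"dz":0.02,"twist":0,"grip":-1},{"dx":0,"dy":0,"dz":0.06,"twist":0,"grip":-1},{"dx":0,"dy":0,"dz":0.1,"twist":0,"grip":-1},{"dx":0,"dy":0,"dz":0.14,"twist":0,"grip":-1},{"dx":0,"dy":0,"dz":0.16,"twist":0,"grip":-1}]' 20;python3 -m crank '[{"dx":0,"dy":0,"dz":0,"twist":0,"grip":-1},{"dx":0,"dy":0,"dz":0,"twist":0,"grip":-1},{"dx":0,"dy":0,"dz":0,"twist":0,"grip":-1},{"dx":0,"dy":0,"dz":0,"twist":0,"grip":-1},{"dx":0,"dy":0,"dz":0,"twist":0,"grip":-1}]'
python3 - <<'E'
import sys; sys.argv=["x","w23"]
import numpy as np, cv2
from chk import *
for y in (.01,.03,.05,.062):
    xs=np.arange(-.088,-.045,.002); v,uv=prof(xs,0*xs+y,.068); d=[round(x*1e3) for x,q in zip(xs,v) if q[0]<75 and q[2]-q[0]>50]; print("bar",y,d[:1],d[-1:])
ys=np.arange(0.03,.09,.003); v,_=prof(0*ys-.0695,ys,.068); print([(round(y*1e3),*q.tolist()) for y,q in zip(ys,v)])
xs=np.arange(-.02,.03,.002); v,uv=prof(xs,0*xs+.01,.094); d=[round(x*1e3) for x,q in zip(xs,v) if q[2]<150]; print("handle",d)
# bystanders: compare with the first pictures
for n in ("scene","top"):
    a=cv2.imread(f"pics/{n}0.png"); b=cv2.cvtColor(arm.grab_frame(n),cv2.COLOR_RGB2BGR); cv2.imwrite(f"pics/{n}_end.png",b)
    for nm,(x0,y0,x1,y1) in (dict(can=(434,272,462,330),jar=(408,240,430,280),tin=(228,198,246,220)) if n=="scene" else dict(can=(446,264,472,292),jar=(403,213,427,237),tin=(184,208,210,236))).items():
        r=cv2.matchTemplate(b[y0-8:y1+8,x0-8:x1+8],a[y0:y1,x0:x1],cv2.TM_CCOEFF_NORMED);m=cv2.minMaxLoc(r);print(n,nm,round(m[1],3),m[3],"exp (8,8)")
E
```

```text
t: 30.52
eef_pos: [0.4837, -0.0342, 0.1973]
ee_rot: [3.138, 0.006, 2.743]
force: [0.8, 0.3, 0.6]
width: 0.0005
gripper_force: 0.0
t: 30.93
eef_pos: [0.481, -0.0344, 0.1909]
ee_rot: [-3.14, -0.002, 2.743]
force: [0.5, 0.6, 0.7]
width: 0.0005
gripper_force: 0.0
bar 0.01 [-76] [-64]
bar 0.03 [-88] [-64]
bar 0.05 [-78] [-50]
bar 0.062 [-76] [-46]
[(30, 45, 90, 146), (33, 44, 90, 146), (36, 45, 91, 145), (39, 44, 91, 145), (42, 46, 92, 147), (45, 46, 90, 145), (48, 46, 91, 147), (51, 46, 91, 145), (54, 45, 91, 146), (57, 44, 89, 145), (60, 47, 99, 152), (63, 82, 212, 249), (66, 90, 223, 253), (69, 74, 116, 153), (72, 81, 121, 152), (75, 103, 152, 191), (78, 104, 156, 195), (81, 108, 161, 200), (84, 108, 159, 200), (87, 107, 160, 202)]
handle [-8, -6, -4, -2]
scene can 0.998 (8, 8) exp (8,8)
scene jar 1.0 (8, 8) exp (8,8)
scene tin 0.963 (8, 8) exp (8,8)
top can 0.992 (8, 8) exp (8,8)
top jar 0.999 (8, 8) exp (8,8)
top tin 0.998 (8, 8) exp (8,8)
```

```bash
python3 -c "
from station import arm
print(arm.job_done())"
```

```text
the job is handed in; nothing more can be done
None
```

The job is handed in at about 31 s: the lid was laid flat on the bench handle up, let go, then slid fully home, and the catch bar is down flat across the entry end. The spray can and tin match the first pictures; I didn't check the tape roll after closing. I dropped the lid back into the rack once early on, then picked it up again.

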